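# Unstack four battery packs, each onto its own charger

## Robot

A 7-joint arm with a two-finger parallel gripper is mounted at the origin on a cart in front of the work surface, level with it; the furniture and walls round the work are solid. World frame = base frame: x ahead of the robot, y to its left, z up, the work surface at z = 0. Lengths are in m, angles in rad, forces in N, time in s.
With the tool pointing down it reaches from about 0.35 to 0.9 m from the base axis. Payload 8.1 kg.
Tool frame: the origin (TCP) lies at the very end of the fingers, on their centre line; the grasp point (between the pads) lies arm.hold_point_z behind it (arm.hold_point_z is the distance from the TCP to the grasp point, in m); z points along the fingers, y is the line along which they close (so a half turn about z gives the same grasp; the last joint's range is limited). The gripper opens to 92 mm and grips with 3 to 60 N. Pads are 19 mm wide; open, the fingers measure 130 mm over their backs; the gripper's body (75 mm by 190 mm) begins 47 mm behind the grasp point.
Start: joints at [-1.268, 0.434, 0.025, 1.573, -0.012, 1.134, -0.075], TCP at [0.247, 0.574, 0.227] pointing down, gripper open.
Joint ranges: [-2.62, 2.62], [-0.44, 2.09], [-1.27, 1.32], [0.08, 2.57], [-1.32, 4.46], [0.12, 2], [-2.74, 2.74]. Speed limits (rad/s): [2.22, 2.22, 3.01, 3.01, 3.14, 3.14, 3.14].

## Interface

Orientations are given as a rotation vector (axis times angle).
In Python, from cell import arm, vision, job, cut_out gives the robot as it stands. The module is installed in compiled form; this text tells all that it offers.
- The arm moves only by the tool play_rows, never from a script. Its argument "increments" is text: rows parted by semicolons, each of 5 numbers parted by spaces: the shift along the tool's x, y, z in cm, then the turn about the tool's z in degrees, then the opening, from -1 (shut) to 1 (fully open), so that 0 is half open. A call has 1 to 5 rows; each row shifts and turns the commanded pose from where the row before left it, along the tool's axes as they then stand; what a row does not reach is not made up. A row lasts 1/12 s, in which the tool goes at most 41.7 mm and 7.16 degrees, less where a joint would pass 70% of its speed; a pose out of reach is approached as far as the arm can. A call is refused whole if a number of a shift passes 4.17 or a number of a turn 7.16, either way. A call with a gripper value outside its range is refused whole. The fingers move at their own pace and stop on an object; "grip_force" is the grip in N (left out, the last holds). Time passes only in rows, so rows that do not move let the fingers close. It gives the time, the measured TCP pose, the force, the opening and the grip force at its end, in the units of the state.
- arm.observe(): the state, without advancing time (a new reading comes with each control period).
- vision.get_image(name): name is "side" or "top"; returns a dict with "frame" (480x640x3 uint8, red, green, blue), "z_map" (480x640 float32, m along the optical axis (not along the pixel's ray), 0 where there is no reading), "mtx" (3x3 intrinsics, pixels), "cam_to_world" (4x4, takes a point from camera to world coordinates). Camera axes: x right, y up, looking along -z (the intrinsics and any distortion apply to the point x, -y, -z); pixel columns grow to the right and rows downward; lengths in m; the calibration is good to about 2 mm. A picture is of the moment at which its call begins.
- job.sign_off(): hands the job in; it is judged then, once.
Trained networks look in a picture, given as the dict that the camera call returned (one of the last four; its "shot" number tells which), for a name from the list of things; names that differ only in an ending like _2 or _b are one class to them, and where a whole thing is asked for, a point or a joint stands for the part that bears it (a point fixed in the world has none). Each returns a list of dicts, best first, with "confidence" (0 to 1); they miss things now and then, are a little off and sometimes report something else, mostly with a low value. They report only what shows in the picture. A call takes as long as a camera call. They do not tell look-alikes from the thing itself.
- cut_out(query, picture): "mask" (480x640 bool, what is visible of it) and "point" ([row, column] in pixels, amid what is visible of it).
The state is a dict: "clock": time; "joints": joint angles; "dq": joint speeds; "joint_efforts": joint torques, N m; "position": TCP position; "ee_rot": TCP orientation; "force": force on the tool from outside, world axes, zero at the start; "ft_torque": the same for the moment, N m; "width": opening from 0.0 (shut) to 1.0 (fully open); "gripper_force": force on a finger pad.
Only numpy, scipy, OpenCV 4.12 (cv2) and the standard library are available. Lean on these libraries where they do the work, as an engineer would, in place of code of your own. Each camera call takes 0.05 s, during which the arm holds its last target. There are 200 camera calls.

## Task

Four battery packs have come back and stand in one stack on the desk: put them on charge. Take the stack apart and seat each pack fully down in the pocket of the one charger that is shaped for it, contact nose toward the charger's contact head. Keep the packs level, never tipped over, and do not shift the circuit board or the jar that stand there.

Things in the scene. Friction and masses are not known exactly. Their poses are not given: they have to be found in the camera images.
- pack_a: Rechargeable battery pack, grey plastic with a pale blank plate on top: the largest, a broad slab; bottom of the stack. Main body 84 mm long (its x) x 60 mm wide (its y) x 24 mm high; a narrower black nose with brass contacts, 30 mm wide, stands out 10 mm at its +x end. Origin: centre of the underside of the main body (nose not counted), z up. Stacked loosely, flat, nothing holds it.
- pack_b: Rechargeable battery pack, grey plastic with a pale blank plate on top: the nearly square one; second from the bottom. Main body 60 mm long (its x) x 52 mm wide (its y) x 22 mm high; a narrower black nose with brass contacts, 24 mm wide, stands out 10 mm at its +x end. Origin: centre of the underside of the main body (nose not counted), z up. Stacked loosely, flat, nothing holds it.
- pack_c: Rechargeable battery pack, grey plastic with a pale blank plate on top: the long slim one; third from the bottom. Main body 76 mm long (its x) x 34 mm wide (its y) x 20 mm high; a narrower black nose with brass contacts, 16 mm wide, stands out 10 mm at its +x end. Origin: centre of the underside of the main body (nose not counted), z up. Stacked loosely, flat, nothing holds it.
- pack_d: Rechargeable battery pack, grey plastic with a pale blank plate on top: the smallest; top of the stack. Main body 40 mm long (its x) x 28 mm wide (its y) x 17 mm high; a narrower black nose with brass contacts, 12 mm wide, stands out 8 mm at its +x end. Origin: centre of the underside of the main body (nose not counted), z up. Stacked loosely, flat, nothing holds it.
- charger_a: Charger for pack_a, fixed: low dark-grey cradle, 106 x 82 mm over its rim. Pocket 88 x 64 mm for the main body, 38 mm wide channel for the nose at +x: fits one way round. Pocket floor 8 mm, rim 16 mm above desk; upper 4 mm of the walls flare 45 deg outward. Contact head 30 mm high from x = 56 to 80 mm. Origin: desk height, under pocket centre. Seated: pack origin 8 mm above it, x axes alike.
- charger_b: Charger for pack_b, fixed: low dark-grey cradle, 82 x 74 mm over its rim. Pocket 64 x 56 mm for the main body, 32 mm wide channel for the nose at +x: fits one way round. Pocket floor 8 mm, rim 16 mm above desk; upper 4 mm of the walls flare 45 deg outward. Contact head 30 mm high from x = 44 to 68 mm. Origin: desk height, under pocket centre. Seated: pack origin 8 mm above it, x axes alike.
- charger_c: Charger for pack_c, fixed: low dark-grey cradle, 98 x 56 mm over its rim. Pocket 80 x 38 mm for the main body, 24 mm wide channel for the nose at +x: fits one way round. Pocket floor 8 mm, rim 16 mm above desk; upper 4 mm of the walls flare 45 deg outward. Contact head 30 mm high from x = 52 to 76 mm. Origin: desk height, under pocket centre. Seated: pack origin 8 mm above it, x axes alike.
- charger_d: Charger for pack_d, fixed: low dark-grey cradle, 62 x 50 mm over its rim. Pocket 44 x 32 mm for the main body, 20 mm wide channel for the nose at +x: fits one way round. Pocket floor 8 mm, rim 16 mm above desk; upper 4 mm of the walls flare 45 deg outward. Contact head 30 mm high from x = 32 to 56 mm. Origin: desk height, under pocket centre. Seated: pack origin 8 mm above it, x axes alike.
- bms_board: Green circuit board with white and black connectors, 72 x 116 x 20 mm, loose on a thin black mat; to be left alone. Origin: centre of its underside.
- flux_jar: Small round jar with a green lid, 41 mm across, 29 mm high, loose among the task's things; to be left alone. Origin: centre of its underside.
Mind the look-alikes: they are no part of the job. What is shaped like the pack_b but purple is not meant.

How it is judged:
At the end, for the whole second after the job is handed in: Each of the four packs rests in its own charger: centre within 8 mm of the pocket's centre, length within 0.12 rad of the pocket's, underside within 2.5 to 3 mm of the pocket floor (8 mm above the desk), level within 0.05 rad, at rest. Circuit board and jar are within 15 mm of where they stood (horizontal distance between pack_a and charger_a below 0.008 m and z of pack_a in the frame of charger_a between 0.005 and 0.0105 m and angle between the x axis of pack_a and the x axis of charger_a, either way round below 0.12 rad and angle between each of pack_a, pack_b, pack_c, pack_d's own z axis and vertical below 0.05 rad and linear speed of each of pack_a, pack_b, pack_c, pack_d below 0.02 m/s and angular speed of each of pack_a, pack_b, pack_c, pack_d below 0.2 rad/s and horizontal distance between pack_b and charger_b below 0.008 m and z of pack_b in the frame of charger_b between 0.005 and 0.0105 m and angle between the x axis of pack_b and the x axis of charger_b, either way round below 0.12 rad and horizontal distance between pack_c and charger_c below 0.008 m and z of pack_c in the frame of charger_c between 0.005 and 0.0105 m and angle between the x axis of pack_c and the x axis of charger_c, either way round below 0.12 rad and horizontal distance between pack_d and charger_d below 0.008 m and z of pack_d in the frame of charger_d between 0.005 and 0.0105 m and angle between the x axis of pack_d and the x axis of charger_d, either way round below 0.12 rad and distance of each of bms_board, flux_jar from where it was at the start of the episode below 0.015 m); the robot touches nothing.
It fails at once if a battery pack is tipped more than 0.6 rad (34 degrees) from level (angle between any of pack_a, pack_b, pack_c, pack_d's own z axis and vertical above 0.6 rad).
It fails at once if the circuit board or the jar is shifted by more than 15 mm (distance of any of bms_board, flux_jar from where it was at the start of the episode above 0.015 m).
It also fails if it takes over 109 s, if anything falls off the work surface, if the arm or the gripper's body presses on something with over 40 N, if the wrist force passes 120 N, or if a joint passes its speed limit or range.

## Working session

There is one attempt and no reset: what is moved stays moved. The work goes in short steps, Python scripts to look and compute and a tool call to move; the robot and the scene stay as the last step left them, time stands still between calls to the robot, and variables do not carry over. Pictures are saved under pics/ and viewed, at most 14 in all, crops included, and the job is handed in when it is done.

Besides the shell and the picture viewer there is one more tool, called after "Emit:" as name(argument=value, ...), one argument or row to a line, values as JSON. play_rows: Moves the arm, as the interface text tells. Its arguments: {"type":"object","properties":{"increments":{"type":"string"},"grip_force":{"type":"number"}},"required":["increments"]}

```bash
mkdir -p pics
cat > h.py <<'E'
import numpy as np, cv2
from cell import arm, vision, job, cut_out
def pts(p):
    z=p["z_map"]; v,u=np.mgrid[0:480,0:640]; K=p["mtx"]
    X=(u-K[0,2])/K[0,0]*z; Y=(v-K[1,2])/K[1,1]*z
    P=np.stack([X,-Y,-z,np.ones_like(z)],-1)@p["cam_to_world"].T
    P=P[...,:3]; P[z<=0]=np.nan
    return P
def shot(n,f=None):
    p=vision.get_image(n)
    if f: cv2.imwrite(f"pics/{f}.png",p["frame"][...,::-1])
    return p
E
python3 - <<'E'
from h import *
s=arm.observe(); print({k:np.round(v,3) for k,v in s.items()}, arm.hold_point_z)
for n in("top","side"):
    p=shot(n,n+"0"); print(p["mtx"],p["cam_to_world"].round(3),p.keys())
    np.savez(f"{n}0.npz",P=pts(p),f=p["frame"])
    for q in["pack_a","pack_b","pack_c","pack_d","charger_a","charger_b","charger_c","charger_d","bms_board","flux_jar"]:
        for r in cut_out(q,p)[:3]:
            P=pts(p)[r["mask"]]; print(n,q,round(r["confidence"],2),r["point"],r["mask"].sum(),np.nanmedian(P,0).round(3))
E
```

```text
{'clock': np.float64(0.0), 'joints': array([-1.268,  0.435,  0.025,  1.574, -0.012,  1.134, -0.075]), 'dq': array([-0.   , -0.001,  0.001,  0.002, -0.   ,  0.   ,  0.   ]), 'joint_efforts': array([-0.0000e+00, -6.6786e+01,  9.8500e-01, -3.1446e+01, -6.0000e-02,
        4.3000e-02,  0.0000e+00]), 'position': array([0.247, 0.574, 0.226]), 'ee_rot': array([-6.330e-01, -3.077e+00,  2.000e-03]), 'force': array([-0.782,  0.707, -0.421]), 'ft_torque': array([ 0.033, -0.037, -0.016]), 'gripper_force': np.float64(0.0), 'width': np.float64(1.001)} 0.0188
[[608.7569663    0.         323.40252719]
 [  0.         608.7569663  239.0054588 ]
 [  0.           0.           1.        ]] [[ 0.025  0.991 -0.135  0.334]
 [-1.     0.026  0.007  0.011]
 [ 0.01   0.135  0.991  1.394]
 [ 0.     0.     0.     1.   ]] dict_keys(['frame', 'z_map', 'mtx', 'cam_to_world', 'shot'])
top pack_a 0.78 [227.6, 225.1] 205 [0.54  0.223 0.044]
top pack_a 0.74 [226.6, 217.2] 236 [0.536 0.238 0.081]
top pack_a 0.68 [222.2, 219.5] 321 [0.533 0.233 0.065]
top pack_b 0.78 [227.6, 225.1] 205 [0.54  0.223 0.044]
top pack_b 0.74 
[... 2376 characters left out ...]
.477 -0.082  0.009]
side charger_a 0.56 [202.4, 414.8] 688 [ 0.446 -0.385  0.011]
side charger_b 0.67 [219.6, 347.6] 326 [ 0.564 -0.214  0.009]
side charger_b 0.61 [252.4, 354.9] 800 [ 0.477 -0.082  0.009]
side charger_b 0.56 [202.4, 414.8] 688 [ 0.446 -0.385  0.011]
side charger_c 0.67 [219.6, 347.6] 326 [ 0.564 -0.214  0.009]
side charger_c 0.61 [252.4, 354.9] 800 [ 0.477 -0.082  0.009]
side charger_c 0.56 [202.4, 414.8] 688 [ 0.446 -0.385  0.011]
side charger_d 0.67 [219.6, 347.6] 326 [ 0.564 -0.214  0.009]
side charger_d 0.61 [252.4, 354.9] 800 [ 0.477 -0.082  0.009]
side charger_d 0.56 [202.4, 414.8] 688 [ 0.446 -0.385  0.011]
side flux_jar 0.61 [233.1, 401.1] 202 [ 0.415 -0.214  0.023]
```

View pics/top0.png

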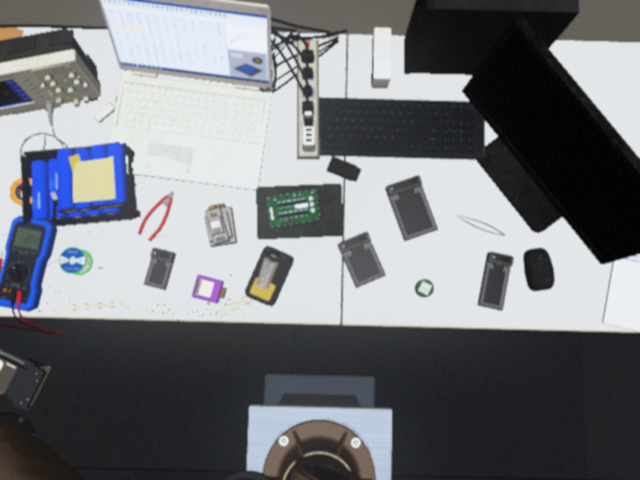

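View pics/side0.png

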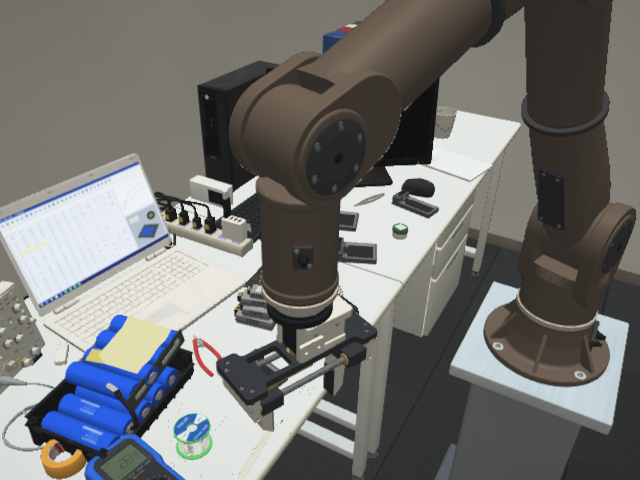

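Run:
```python
import cv2
a=cv2.imread('pics/top0.png')
cv2.imwrite('pics/crop0.png',cv2.resize(a[160:310,330:530],(800,600),interpolation=cv2.INTER_CUBIC))
cv2.imwrite('pics/crop1.png',cv2.resize(a[185:260,170:270],(800,600),interpolation=cv2.INTER_CUBIC))
```

```text
(no output)
```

View pics/crop0.png

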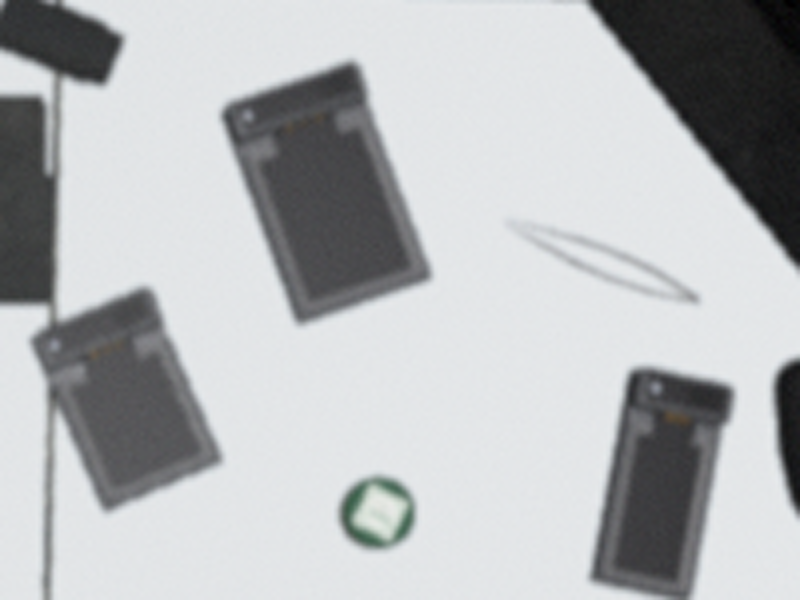

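View pics/crop1.png

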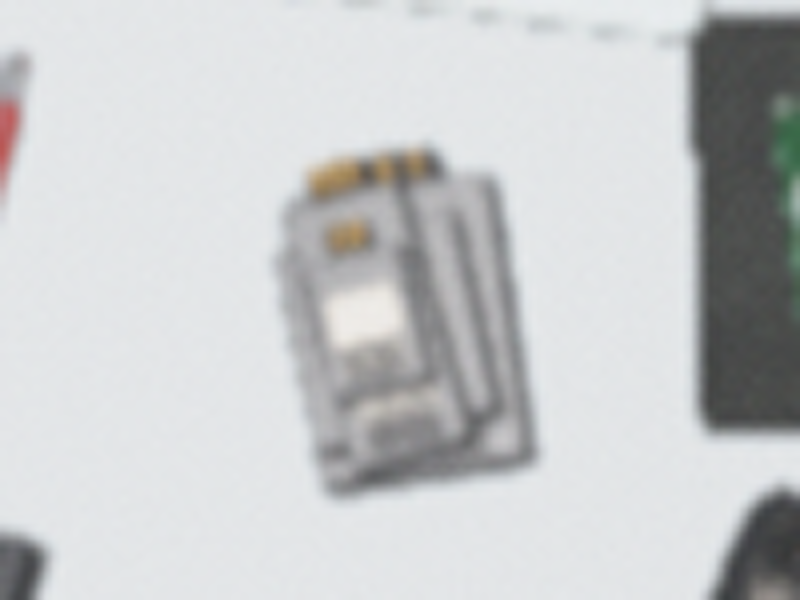

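The top view shows the stack at (219,225) with its noses toward the top of the image. Charger A is at (410,208), B at (362,260), C at (495,280) and D at (160,268), all with their heads toward the top. The jar is at (424,288). Next I'll fit height models to the point cloud to get the poses.

```bash
cat > fit.py <<'E'
from h import *
from scipy.optimize import minimize
DIM=dict(a=(84,60,24,30,10),b=(60,52,22,24,10),c=(76,34,20,16,10),d=(40,28,17,12,8))
CH=dict(a=(106,82,56,80,88,64,38),b=(82,74,44,68,64,56,32),c=(98,56,52,76,80,38,24),d=(62,50,32,56,44,32,20))
def hch(k,q):  # charger height (mm) at local pts
    L,W,h0,h1,pl,pw,cw=CH[k]; x,y=q.T; z=np.zeros(len(q))
    z[(abs(x)<L/2)&(abs(y)<W/2)]=16
    z[(x>0)&(x<h1)&(x>h0-.1)&(abs(y)<W/2)]=30
    z[(x>L/2-.1)&(x<h0)&(abs(y)<W/2)]=16
    z[(abs(x)<pl/2)&(abs(y)<pw/2)]=8
    z[(x>0)&(x<h0)&(abs(y)<cw/2)]=8
    return z
def hpk(k,q,base):
    L,W,H,nw,nl=DIM[k]; x,y=q.T; z=np.full(len(q),float(base))
    z[(abs(x)<L/2)&(abs(y)<W/2)]=base+H
    z[(x>=L/2)&(x<L/2+nl)&(abs(y)<nw/2)]=base+.6*H
    return z
def loc(p,t): 
    c,s=np.cos(t[2]),np.sin(t[2]); d=p-np.array(t[:2]); return np.c_[d[:,0]*c+d[:,1]*s,-d[:,0]*s+d[:,1]*c]
def fit(P,model,x0,R,clip=14,sp=None):
    P=P.reshape(-1,3)*1000; P=P[np.isfinite(P).all(1)]
    P=P[np.hypot(*(P[:,:2]-np.array(x0[:2])).T)<R]
    J=np.array([[i,j] for i in(-.8,0,.8) for j in(-.8,0,.8)])
    def cost(t):
        m=np.mean([model(loc(P[:,:2]+j,t)) for j in J],0); return np.minimum(abs(m-P[:,2]),clip).mean()
    best=None
    for dt in(-.15,0,.15):
      for dx in(-8,0,8):
        for dy in (-8,0,8):
          s0=np.array([x0[0]+dx,x0[1]+dy,x0[2]+dt])
          r=minimize(cost,s0,method='Nelder-Mead',options=dict(initial_simplex=[s0,s0+[6,0,0],s0+[0,6,0],s0+[0,0,.1]],maxiter=120))
          if best is None or r.fun<best.fun: best=r
    return best.x.round(3),round(best.fun,2)
E
python3 - <<'E'
from fit import *
P=np.load('top0.npz')['P']
near=lambda r,c: P[r,c]
print("desk z",np.nanmedian(P[300:310,380:400,2]))
for k,(r,c),t in(('a',(212,412),.3),('b',(262,364),.35),('c',(284,494),-.17),('d',(272,158),-.2)):
    p=near(r,c)*1000
    print(k,fit(P,lambda q:hch(k,q),(p[0],p[1],t),120 if k!='d' else 70))
q0=P[225,219]*1000
m=(np.hypot(P[...,0]-.53,P[...,1]-.235)<.1)
z=P[...,2][m]; print(np.histogram(z,bins=np.arange(-.004,.1,.004)))
for k,h0,h1,base in(('d',.076,.09,66),('c',.06,.09,46),('b',.04,.09,24),('a',-.01,.09,0)):
    M=m&(P[...,2]>h0)
    print(k,np.nanmean(P[M],0).round(4),M.sum())
    import cv2
    pts2=(P[M&(P[...,2]<h0+.012)][:,:2]*1000).astype(np.float32)
    print(cv2.minAreaRect(pts2))
for f in ('a',): print(f,fit(P,lambda q:hpk('a',q,0),(530,233,.15),95,10))
np.set_printoptions(linewidth=250)
print((P[200:255,198:242,2][::2]*1000).round().astype(int))
E
```

```text
desk z -0.0006431995174016603
a (array([ 5.87100e+02, -2.03946e+02,  3.64000e-01]), np.float64(2.62))
b (array([ 4.64915e+02, -9.08820e+01,  4.26000e-01]), np.float64(2.68))
c (array([ 4.23119e+02, -3.88488e+02, -2.00000e-01]), np.float64(3.82))
d (array([ 4.32025e+02,  3.75624e+02, -2.18000e-01]), np.float64(2.73))
(array([2180, 1666,  309,   20,   19,   47,  131,   67,   15,    8,   12,
         70,   90,   33,   13,   25,   87,  142,   50,   17,   62,  129,
         55,    3,    0]), array([-0.004,  0.   ,  0.004,  0.008,  0.012,  0.016,  0.02 ,  0.024,
        0.028,  0.032,  0.036,  0.04 ,  0.044,  0.048,  0.052,  0.056,
        0.06 ,  0.064,  0.068,  0.072,  0.076,  0.08 ,  0.084,  0.088,
        0.092,  0.096]))
d [0.538  0.2386 0.0818] 249
((540.6959228515625, 239.75381469726562), (46.75685119628906, 28.59333038330078), 17.055885314941406)
c [0.5384 0.2375 0.0732] 545
((542.8681640625, 240.0867919921875), (86.39506530761719, 34.964176177978516), 19.29221534729004)
b [0.5393 0.2368 0.0654] 776
((541.3195190429688, 239.80203247070312), (81.28262329101562, 52.77032470703125), 14.957327842712402)
a [0.5277 0.2334 0.0095] 5794
((529.49755859375, 235.51734924316406), (198.81219482421875, 197.0225372314453), 1.1868176460266113)
a (array([5.44544e+02, 2.37569e+02, 1.85000e-01]), np.float64(3.68))
[[ 0  2 -2 ...  2  3  0]
 [ 1  0 -1 ...  2  6 -2]
 [-1 -1 -1 ...  5 -6 -4]
 ...
 [-2  2 -5 ...  0  2 -3]
 [-5 -5 -3 ...  4 -4  0]
 [ 0  7 -2 ... -5  6  0]]<stdin>:19: RuntimeWarning: invalid value encountered in cast
```

```bash
cat > ov.py <<'E'
from fit import *
def proj(p,W):
    w=np.linalg.inv(p["cam_to_world"])@np.c_[W,np.ones(len(W))].T; x,y,z=w[0],-w[1],-w[2]; K=p["mtx"]
    return np.c_[K[0,0]*x/z+K[0,2],K[1,1]*y/z+K[1,2]]
def draw(im,p,t,x0,x1,w,z,col,s=4,off=(0,0)):
    q=np.array([[x0,-w/2],[x1,-w/2],[x1,w/2],[x0,w/2]]); c,n=np.cos(t[2]),np.sin(t[2])
    W=np.c_[q[:,0]*c-q[:,1]*n+t[0],q[:,0]*n+q[:,1]*c+t[1],np.full(4,z)]/1000
    u=(proj(p,W)-off+.5)*s-.5
    cv2.polylines(im,[np.round(u*8).astype(np.int32)],True,col,1,cv2.LINE_AA,3)
E
python3 - <<'E'
from ov import *
import json
p=shot("top"); Ps=[pts(p)]+[pts(shot("top")) for _ in range(5)]
P=np.nanmean(Ps,0); np.save('Pavg.npy',P)
print("noise",np.nanstd(np.array(Ps)[:,200:260,380:420,2]))
C={}
for k,x0,R in(('a',(587,-204,.36),95),('b',(465,-91,.4),85),('c',(423,-388,-.2),75),('d',(432,375,-.2),65)):
    C[k],f=fit(P,lambda q:hch(k,q),x0,R); print(k,C[k],f)
# stack, joint
Q=P.reshape(-1,3)*1000; Q=Q[np.hypot(Q[:,0]-540,Q[:,1]-238)<75]
def stack(T):
    r=np.zeros(len(Q))
    n=0
    for j in((-.7,-.7),(.7,.7),(-.7,.7),(.7,-.7)):
        h=np.zeros(len(Q))
        for k,b,t in zip('abcd',(0,24,46,66),T.reshape(4,3)):
            hh=hpk(k,loc(Q[:,:2]+j,t),-1); h=np.where(hh>=0,np.maximum(h,hh+b+1),h)
        r+=h/4
    return np.minimum(abs(r-Q[:,2]),14).mean()
T=np.array([[540,236,.18],[538,238,.2],[538,241,.33],[538,240,.3]]).ravel()
for it in range(8):
    for i in range(4):
        def f(t): U=T.copy(); U[3*i:3*i+3]=t; return stack(U)
        s=T[3*i:3*i+3]; r=minimize(f,s,method='Nelder-Mead',options=dict(initial_simplex=[s,s+[4,0,0],s+[0,4,0],s+[0,0,.12]])); T[3*i:3*i+3]=r.x
print(T.reshape(4,3).round(3),r.fun)
json.dump(dict(C={k:list(v) for k,v in C.items()},T=T.reshape(4,3).tolist()),open('fit.json','w'))
I=p["frame"][...,::-1]
def crop(r,c,h,w,s): return cv2.resize(np.ascontiguousarray(I[r:r+h,c:c+w]),None,fx=s,fy=s,interpolation=cv2.INTER_CUBIC)
a=crop(160,330,150,200,4)
for k in 'abc':
    L,W,h0,h1,pl,pw,cw=CH[k]
    draw(a,p,C[k],-L/2,h0,W,16,(0,0,255),4,(330,160)); draw(a,p,C[k],h0,h1,W,30,(0,255,255),4,(330,160)); draw(a,p,C[k],-pl/2,pl/2,pw,8,(0,255,0),4,(330,160))
cv2.imwrite('pics/o1.png',a)
b=crop(190,140,100,110,7)[:600,:770]
L,W,h0,h1,pl,pw,cw=CH['d']
draw(b,p,C['d'],-L/2,h0,W,16,(0,0,255),7,(140,190)); draw(b,p,C['d'],h0,h1,W,30,(0,255,255),7,(140,190))
for k,z,t,col in zip('abcd',(24,46,66,83),T.reshape(4,3),((0,0,255),(0,160,0),(255,0,0),(255,0,255))):
    draw(b,p,t,-DIM[k][0]/2,DIM[k][0]/2,DIM[k][1],z,col,7,(140,190))
cv2.imwrite('pics/o2.png',b[:600])
E
```

```text
noise 0.005935587151121083
a [ 5.87027e+02 -2.04046e+02  3.58000e-01] 1.34
b [ 4.6497e+02 -9.1019e+01  4.2600e-01] 1.39
c [ 4.22979e+02 -3.88552e+02 -1.96000e-01] 1.34
d [ 4.32138e+02  3.75940e+02 -2.26000e-01] 1.39
[[5.44494e+02 2.37953e+02 1.82000e-01]
 [5.41240e+02 2.40264e+02 2.68000e-01]
 [5.41784e+02 2.40021e+02 3.08000e-01]
 [5.37406e+02 2.39215e+02 2.74000e-01]] 1.9471205437156005
```

View pics/o1.png

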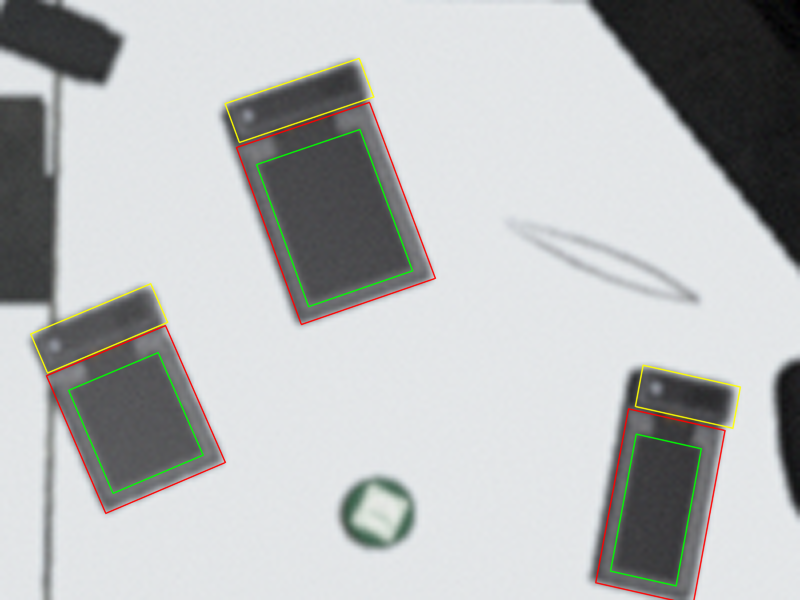

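View pics/o2.png

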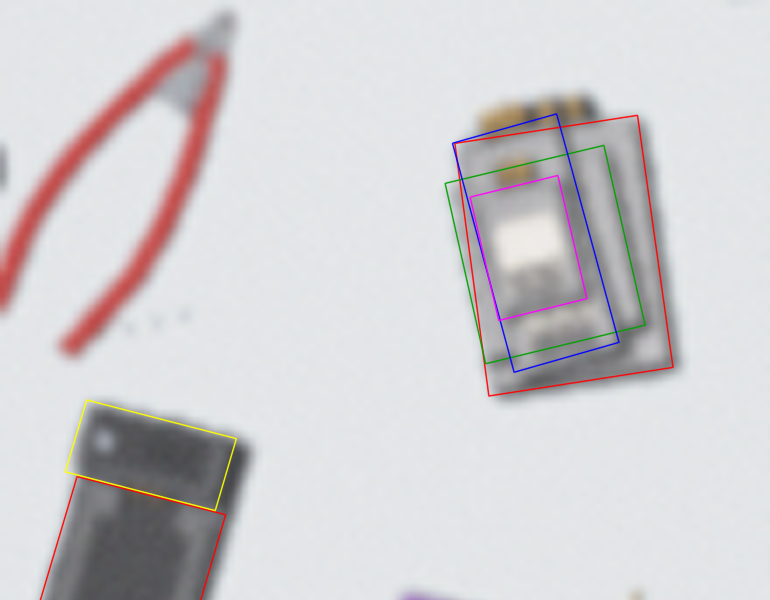

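The outlines match the chargers and the stack to about 2 mm. In the crop, charger D's head is at (150,455) and the stack is at (560,250). Next is a helper that plans the rows.

```bash
cat > plan.py <<'E'
import sys
from h import *
from scipy.spatial.transform import Rotation as Ro
# usage: plan.py grip  x y z yaw step [; ...]  mm/deg, yaw = direction of pack x axis
def plan(grip,legs):
    s=arm.observe(); R=Ro.from_rotvec(s["ee_rot"]).as_matrix(); pos=np.array(s["position"])*1000
    yaw=np.degrees(np.arctan2(R[1,1],R[0,1]))-90
    print("now",pos.round(1),"yaw",round(yaw,1),"tilt",np.degrees(np.arccos(-R[2,2])).round(2),"j",np.round(s["joints"],2),"t",s["clock"].round(1),"w",round(float(s["width"]),3),"F",np.round(s["force"],1))
    rows=[]
    for x,y,z,t,st in legs:
        d=(t-yaw+90)%180-90
        n=int(np.ceil(abs(d)/7)) if abs(d)>.25 else 0
        tr=[]
        for i in range(n):
            v=round(-d/n*2)/2 if i<n-1 else round((-d-sum(tr))*2)/2
            tr.append(v)
        yaw-=sum(tr)
        rows+=[(0,0,0,v) for v in tr]
        a=np.radians(yaw+90); ty=np.array([np.cos(a),np.sin(a),0]); tz=np.array([0,0,-1.]); tx=np.cross(ty,tz)
        D=(np.array([x,y,z])-pos)/10; L=np.array([D@tx,D@ty,D@tz])
        m=int(np.ceil(np.linalg.norm(L)/st)); acc=np.zeros(3)
        for i in range(m):
            v=np.round(L/m,1) if i<m-1 else np.round((L-acc)*20)/20
            acc+=v; rows.append((*v,0))
        pos=pos+10*(acc[0]*tx+acc[1]*ty+acc[2]*tz)
    S=["%g %g %g %g %g"%(*[x+0. for x in r],grip) for r in rows]
    for i in range(0,len(S),5): print("; ".join(S[i:i+5]))
if __name__=="__main__":
    plan(float(sys.argv[1]),[list(map(float,l.split())) for l in sys.argv[2].split(";")])
E
python3 plan.py 0.5 "537.4 239.2 150 15.7 3.5"
```

```text
Traceback (most recent call last):
  File "plan.py", line 29, in <module>
    plan(float(sys.argv[1]),[list(map(float,l.split())) for l in sys.argv[2].split(";")])
    ~~~~^^^^^^^^^^^^^^^^^^^^^^^^^^^^^^^^^^^^^^^^^^^^^^^^^^^^^^^^^^^^^^^^^^^^^^^^^^^^^^^^^
  File "plan.py", line 8, in plan
    print("now",pos.round(1),"yaw",round(yaw,1),"tilt",np.degrees(np.arccos(-R[2,2])).round(2),"j",np.round(s["joints"],2),"t",s["clock"].round(1),"w",round(float(s["width"]),3),"F",np.round(s["force"],1))
                                                                                                                               ^^^^^^^^^^^^^^^^
AttributeError: 'float' object has no attribute 'round'
```

```bash
sed -i 's/s\["clock"\].round(1)/round(float(s["clock"]),1)/' plan.py; python3 plan.py 0.5 "537.4 239.2 150 15.7 3.5"
```

```text
now [246.7 574.2 226.7] yaw -23.3 tilt 0.0 j [-1.27  0.43  0.02  1.57 -0.01  1.13 -0.08] t 1.4 w 1.001 F [-0.3 -0.4 -0.5]
0 0 0 -6.5 0.5; 0 0 0 -6.5 0.5; 0 0 0 -6.5 0.5; 0 0 0 -6.5 0.5; 0 0 0 -6.5 0.5
0 0 0 -6.5 0.5; -1.5 -3.1 0.6 0 0.5; -1.5 -3.1 0.6 0 0.5; -1.5 -3.1 0.6 0 0.5; -1.5 -3.1 0.6 0 0.5
-1.5 -3.1 0.6 0 0.5; -1.5 -3.1 0.6 0 0.5; -1.5 -3.1 0.6 0 0.5; -1.5 -3.1 0.6 0 0.5; -1.5 -3.1 0.6 0 0.5
-1.5 -3.1 0.6 0 0.5; -1.5 -3.1 0.6 0 0.5; -1.5 -3.1 0.6 0 0.5; -0.9 -2.95 0.45 0 0.5
```

Emit:
play_rows(
  increments="0 0 0 -6.5 0.5; 0 0 0 -6.5 0.5; 0 0 0 -6.5 0.5; 0 0 0 -6.5 0.5; 0 0 0 -6.5 0.5",
  grip_force=25,
)

```text
clock: 1.82
position: [0.2467, 0.5742, 0.2268]
ee_rot: [-0.262, 3.131, 0.0]
force: [-0.3, -0.1, 0.1]
width: 0.756
gripper_force: 0.0
```

Emit:
play_rows(
  increments="0 0 0 -6.5 0.5; -1.5 -3.1 0.6 0 0.5; -1.5 -3.1 0.6 0 0.5; -1.5 -3.1 0.6 0 0.5; -1.5 -3.1 0.6 0 0.5",
)

```text
clock: 2.23
position: [0.339, 0.47, 0.2026]
ee_rot: [-0.431, 3.112, 0.0]
force: [-0.0, 0.6, 0.4]
width: 0.748
gripper_force: 0.0
```

Emit:
play_rows(
  increments="-1.5 -3.1 0.6 0 0.5; -1.5 -3.1 0.6 0 0.5; -1.5 -3.1 0.6 0 0.5; -1.5 -3.1 0.6 0 0.5; -1.5 -3.1 0.6 0 0.5",
)

```text
clock: 2.65
position: [0.4534, 0.341, 0.1727]
ee_rot: [-0.43, 3.112, 0.0]
force: [0.1, 0.3, 0.2]
width: 0.754
gripper_force: 0.0
```

Emit:
play_rows(
  increments="-1.5 -3.1 0.6 0 0.5; -1.5 -3.1 0.6 0 0.5; -1.5 -3.1 0.6 0 0.5; -0.9 -2.95 0.45 0 0.5; 0 0 0 0 0.3",
)

```text
clock: 3.07
position: [0.5415, 0.2311, 0.1493]
ee_rot: [-0.416, 3.113, -0.007]
force: [0.5, -0.3, -0.4]
width: 0.715
gripper_force: 0.0
```

```bash
python3 plan.py 0.3 "537.4 239.2 120 15.7 3;537.4 239.2 76 15.7 1.5"
```

```text
now [541.5 231.1 149.3] yaw 15.2 tilt 0.26 j [-0.48  0.45 -0.02  1.76  0.01  0.94  1.33] t 3.1 w 0.715 F [ 0.5 -0.3 -0.4]
0 0 0 -0.5 0.3; 0.1 0.4 1.5 0 0.3; 0.05 0.5 1.45 0 0.3; 0 0 1.5 0 0.3; 0 0 1.5 0 0.3
0 0 1.4 0 0.3
```

Emit:
play_rows(
  increments="0 0 0 0 0.1; 0 0 0 0 0.1; 0 0 0 0 0.1",
)

```text
clock: 3.32
position: [0.5369, 0.2406, 0.1504]
ee_rot: [-0.433, 3.112, 0.001]
force: [-0.1, 0.6, -0.6]
width: 0.558
gripper_force: 0.0
```

```bash
python3 plan.py 0.1 "537.4 239.2 120 15.7 3;537.4 239.2 76 15.7 1.5"
```

```text
now [536.9 240.6 150.4] yaw 15.9 tilt 0.05 j [-0.49  0.45 -0.03  1.76  0.01  0.94  1.32] t 3.3 w 0.558 F [-0.1  0.6 -0.6]
0 -0.1 1.5 0 0.1; 0 -0.05 1.55 0 0.1; 0 0 1.5 0 0.1; 0 0 1.5 0 0.1; 0 0 1.4 0 0.1
```

Emit:
play_rows(
  increments="0 -0.1 1.5 0 0.1; 0 0 1.5 0 0.1; 0 0 1.5 0 0.1; 0 0 1.5 0 0.1; 0 0 1 0 0.1",
)

```text
clock: 3.73
position: [0.5367, 0.2395, 0.0792]
ee_rot: [0.434, -3.111, -0.001]
force: [0.2, 0.8, -0.6]
width: 0.547
gripper_force: 0.0
```

Emit:
play_rows(
  increments="0 0 0.4 0 0.1; 0 0 0 0 0.1; 0 0 0 0 -1; 0 0 0 0 -1; 0 0 0 0 -1",
)

```text
clock: 4.15
position: [0.5384, 0.2385, 0.0771]
ee_rot: [-0.43, 3.111, 0.001]
force: [-0.4, -0.7, 0.6]
width: 0.384
gripper_force: 0.0
```

Emit:
play_rows(
  increments="0 0 0 0 -1; 0 0 0 0 -1; 0 0 0 0 -1",
)

```text
clock: 4.4
position: [0.5383, 0.2384, 0.0769]
ee_rot: [-0.43, 3.111, 0.001]
force: [0.1, -0.3, 5.3]
width: 0.301
gripper_force: 25.0
```

```bash
python3 plan.py -1 "537.4 239.2 76 15.7 3"
```

```text
now [538.3 238.4  76.9] yaw 15.7 tilt 0.07 j [-0.49  0.54 -0.03  1.82  0.02  0.78  1.32] t 4.4 w 0.301 F [ 0.1 -0.3  5.3]
0.05 0.1 0.1 0 -1
```

Emit:
play_rows(
  increments="0 0 -0.5 0 -1; 0 0 -1.5 0 -1; 0 0 -2 0 -1; 0 0 -2 0 -1; 0 0 0 0 -1",
)

```text
clock: 4.82
position: [0.5397, 0.239, 0.1401]
ee_rot: [-0.429, 3.107, 0.003]
force: [1.0, -0.2, 0.3]
width: 0.301
gripper_force: 25.0
```

```bash
python3 plan.py -1 "432.1 375.9 136 -12.9 2.5;432.1 375.9 50 -12.9 2"
python3 - <<'E'
from h import *
shot("side","s1")
E
```

```text
now [539.7 239.  140.1] yaw 15.7 tilt 0.31 j [-0.49  0.46 -0.02  1.77  0.01  0.91  1.33] t 4.8 w 0.301 F [ 1.  -0.2  0.3]
0 0 0 5.5 -1; 0 0 0 5.5 -1; 0 0 0 5.5 -1; 0 0 0 5.5 -1; 0 0 0 6.5 -1
1.9 1.6 0.1 0 -1; 1.9 1.6 0.1 0 -1; 1.9 1.6 0.1 0 -1; 1.9 1.6 0.1 0 -1; 1.9 1.6 0.1 0 -1
1.9 1.6 0.1 0 -1; 2.1 1.35 -0.2 0 -1; 0 0 1.7 0 -1; 0 0 1.7 0 -1; 0 0 1.7 0 -1
0 0 1.7 0 -1; 0 0 1.8 0 -1
```

View pics/s1.png

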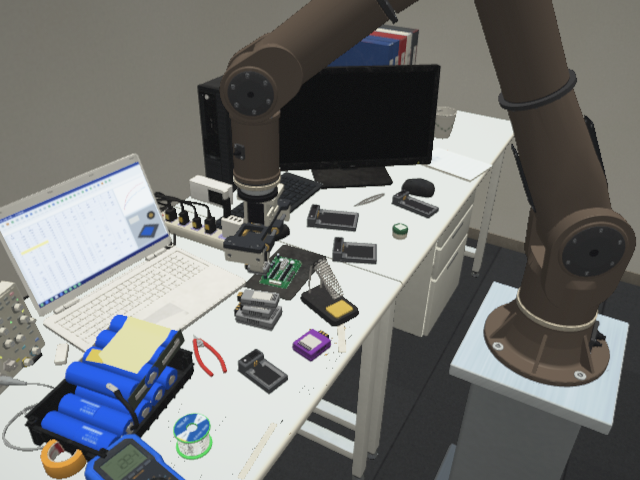

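The side view shows three packs still stacked at (258,308) and D held level in the gripper. I'll carry it to charger D.

Emit:
play_rows(
  increments="0 0 0 5.5 -1; 0 0 0 5.5 -1; 0 0 0 5.5 -1; 0 0 0 5.5 -1; 0 0 0 6.5 -1",
)

```text
clock: 5.28
position: [0.5372, 0.2377, 0.1352]
ee_rot: [-0.356, -3.12, 0.002]
force: [-0.1, 0.5, -0.7]
width: 0.302
gripper_force: 25.0
```

Emit:
play_rows(
  increments="1.9 1.6 0.1 0 -1; 1.9 1.6 0.1 0 -1; 1.9 1.6 0.1 0 -1; 1.9 1.6 0.1 0 -1; 1.9 1.6 0.1 0 -1",
)

```text
clock: 5.7
position: [0.4615, 0.3375, 0.1303]
ee_rot: [-0.349, -3.121, 0.002]
force: [-0.0, 0.9, -0.9]
width: 0.3
gripper_force: 25.0
```

Emit:
play_rows(
  increments="1.9 1.6 0.1 0 -1; 2.1 1.4 -0.2 0 -1; 0 0 1.7 0 -1; 0 0 1.7 0 -1; 0 0 1.7 0 -1",
)

```text
clock: 6.12
position: [0.4296, 0.3754, 0.08]
ee_rot: [-0.347, -3.122, 0.001]
force: [-0.1, 0.3, -0.2]
width: 0.3
gripper_force: 25.0
```

Emit:
play_rows(
  increments="0 0 1.7 0 -1; 0 0 1 0 -1; 0 0 0 0 -1; 0 0 0 0 -1",
)

```text
clock: 6.45
position: [0.4301, 0.3748, 0.0537]
ee_rot: [-0.349, -3.121, 0.002]
force: [0.1, 0.3, 1.2]
width: 0.301
gripper_force: 25.0
```

```bash
python3 plan.py -1 "432.1 375.9 19.5 -12.9 0.7"
```

```text
now [430.1 374.8  53.7] yaw -12.8 tilt 0.1 j [-0.85  0.55  0.06  1.89 -0.05  0.71  0.58] t 6.5 w 0.301 F [0.1 0.3 1.2]
0 0 0.7 0 -1; 0 0 0.7 0 -1; 0 0 0.7 0 -1; 0 0 0.7 0 -1; -0.15 0.15 0.6 0 -1
```

Emit:
play_rows(
  increments="-0.15 0.15 0.7 0 -1; 0 0 0.7 0 -1; 0 0 0.7 0 -1; 0 0 0.5 0 -1; 0 0 0 0 -1",
)

```text
clock: 6.87
position: [0.4317, 0.3758, 0.0271]
ee_rot: [-0.349, -3.121, 0.002]
force: [-0.0, -0.2, -0.6]
width: 0.302
gripper_force: 25.0
```

Emit:
play_rows(
  increments="0 0 0.3 0 -1; 0 0 0.3 0 -1; 0 0 0.2 0 -1; 0 0 0 0 -1",
)

```text
clock: 7.2
position: [0.4321, 0.3762, 0.0199]
ee_rot: [-0.349, -3.122, 0.001]
force: [0.2, -0.3, -1.2]
width: 0.299
gripper_force: 25.0
```

```bash
python3 plan.py -1 "432.1 375.9 19.5 -12.9 0.7"
```

```text
now [432.1 376.2  19.9] yaw -12.8 tilt 0.02 j [-0.85  0.6   0.06  1.9  -0.05  0.64  0.59] t 7.2 w 0.299 F [ 0.2 -0.3 -1.2]
0 -0.05 0.05 0 -1
```

Emit:
play_rows(
  increments="0 0 0.1 0 -1; 0 0 0 0 -1; 0 0 0 0 0; 0 0 0 0 0; 0 0 0 0 0",
)

```text
clock: 7.62
position: [0.4324, 0.3765, 0.0194]
ee_rot: [0.349, 3.122, 0.001]
force: [1.1, 0.3, 0.7]
width: 0.465
gripper_force: 0.0
```

Emit:
play_rows(
  increments="0 0 0 0 0; 0 0 -1 0 0; 0 0 -2.5 0 0; 0 0 -2.5 0 0; 0 0 -3 0 0",
)

```text
clock: 8.03
position: [0.4317, 0.3758, 0.1101]
ee_rot: [-0.349, -3.121, 0.002]
force: [0.1, 1.0, -0.4]
width: 0.501
gripper_force: 0.0
```

Emit:
play_rows(
  increments="0 0 -3 0 0; 0 0 0 0 0; 0 0 0 0 0.2",
)

```text
clock: 8.28
position: [0.4333, 0.3773, 0.1419]
ee_rot: [0.349, 3.119, 0.006]
force: [0.4, -0.0, -0.1]
width: 0.537
gripper_force: 0.0
```

```bash
cat > stk.py <<'E'
from ov import *
import sys
ks=sys.argv[1]; f=sys.argv[2]; base=dict(a=0,b=24,c=46,d=66)
p=shot("top",f); P=np.nanmean([pts(p)]+[pts(shot("top")) for _ in range(5)],0)
import json
F=json.load(open('fit.json'))
Q=P.reshape(-1,3)*1000; Q=Q[np.hypot(Q[:,0]-540,Q[:,1]-238)<75]
def stack(T):
    r=np.zeros(len(Q))
    for j in((-.7,-.7),(.7,.7),(-.7,.7),(.7,-.7)):
        h=np.zeros(len(Q))
        for k,t in zip(ks,T):
            hh=hpk(k,loc(Q[:,:2]+j,t),-1); h=np.where(hh>=0,np.maximum(h,hh+base[k]+1),h)
        r+=h/4
    return np.minimum(abs(r-Q[:,2]),14).mean()
T=np.array(F['T'])[:len(ks)]
for it in range(6):
    for i in range(len(ks)):
        def g(t): U=T.copy(); U[i]=t; return stack(U)
        s=T[i].copy(); r=minimize(g,s,method='Nelder-Mead',options=dict(initial_simplex=[s,s+[4,0,0],s+[0,4,0],s+[0,0,.12]])); T[i]=r.x
for k,t in zip(ks,T): print(k,t.round(1),np.degrees(t[2]).round(1))
print(r.fun,"stack pts",len(Q),"max z",np.nanpercentile(Q[:,2],99))
# seated check
for k in sys.argv[3]:
    c=np.array(F['C'][k]); L=loc(P.reshape(-1,3)[:,:2]*1000,c); D=DIM[k]
    z=P.reshape(-1,3)[:,2]*1000; m=(abs(L[:,0])<D[0]/2-3)&(abs(L[:,1])<D[1]/2-3)
    A=np.c_[L[m],np.ones(m.sum())]; s=np.linalg.lstsq(A,z[m],rcond=None)[0]; print("seat",k,"top z",np.median(z[m]).round(1),"expect",8+D[2],"slope",s[:2].round(3))
E
python3 stk.py abc t1 d; python3 plan.py 0.2 "541 240 150 17.6 3"
```

```text
a [5.448e+02 2.379e+02 2.000e-01] 10.3
b [5.413e+02 2.402e+02 3.000e-01] 14.8
c [5.420e+02 2.404e+02 3.000e-01] 18.3
1.863816240824434 stack pts 3268 max z 66.90464105449958
seat d top z 555.0 expect 25 slope [-0.572 -0.868]
now [431.8 375.9 138.3] yaw -12.8 tilt 0.11 j [-0.86  0.44  0.07  1.81 -0.04  0.89  0.58] t 8.6 w 0.601 F [ 0.5  0.2 -1. ]
0 0 0 -6 0.2; 0 0 0 -6 0.2; 0 0 0 -6 0.2; 0 0 0 -6 0.2; 0 0 0 -6.5 0.2
-1 -2.7 -0.2 0 0.2; -1 -2.7 -0.2 0 0.2; -1 -2.7 -0.2 0 0.2; -1 -2.7 -0.2 0 0.2; -1 -2.7 -0.2 0 0.2
-1.25 -2.75 -0.15 0 0.2
```

Emit:
play_rows(
  increments="0 0 0 -6 0.2; 0 0 0 -6 0.2; 0 0 0 -6 0.2; 0 0 0 -6 0.2; 0 0 0 -6.5 0.2",
)

```text
clock: 9.0
position: [0.432, 0.3761, 0.1384]
ee_rot: [0.492, -3.102, 0.001]
force: [-0.1, -0.4, -0.2]
width: 0.599
gripper_force: 0.0
```

Emit:
play_rows(
  increments="-1 -2.7 -0.2 0 0.2; -1 -2.7 -0.2 0 0.2; -1 -2.7 -0.2 0 0.2; -1 -2.7 -0.2 0 0.2; -1 -2.7 -0.2 0 0.2",
)

```text
clock: 9.42
position: [0.5214, 0.2616, 0.1486]
ee_rot: [0.485, -3.103, 0.001]
force: [0.9, 0.2, -0.9]
width: 0.599
gripper_force: 0.0
```

Emit:
play_rows(
  increments="-1.3 -2.8 -0.2 0 0.2; 0 0 0 0 0.2; 0 0 2 0 0.2; 0 0 2 0 0.2; 0 0 0 0 0.2",
)

```text
clock: 9.83
position: [0.5397, 0.239, 0.1073]
ee_rot: [0.483, -3.098, 0.003]
force: [-1.7, -0.7, -1.0]
width: 0.606
gripper_force: 0.0
```

Emit:
play_rows(
  increments="0 0 0 0 0.2; 0 0 0 0 0.2",
)

```text
clock: 10.0
position: [0.5421, 0.2406, 0.1117]
ee_rot: [0.485, -3.104, -0.0]
force: [-0.0, -0.6, 0.3]
width: 0.602
gripper_force: 0.0
```

```bash
python3 plan.py 0.2 "541.5 240.3 56 18 1.5"
```

```text
now [542.1 240.6 111.7] yaw 17.8 tilt 0.0 j [-0.49  0.5  -0.02  1.78  0.02  0.86  1.36] t 10.0 w 0.602 F [-0.  -0.6  0.3]
0 0 1.4 0 0.2; 0 0 1.4 0 0.2; 0 0 1.4 0 0.2; 0.05 0 1.35 0 0.2
```

Emit:
play_rows(
  increments="0 0 1.4 0 0.2; 0 0 1.4 0 0.2; 0 0 1.4 0 0.2; 0 0 1 0 0.2; 0 0 0.4 0 0.2",
  grip_force=30,
)

```text
clock: 10.42
position: [0.5418, 0.2404, 0.0547]
ee_rot: [0.485, -3.103, 0.0]
force: [-0.2, -0.5, -0.2]
width: 0.598
gripper_force: 0.0
```

Emit:
play_rows(
  increments="0 0 0 0 0.2; 0 0 0 0 -1; 0 0 0 0 -1; 0 0 0 0 -1; 0 0 0 0 -1",
)

```text
clock: 10.83
position: [0.5424, 0.2404, 0.0559]
ee_rot: [-0.484, 3.103, 0.0]
force: [-0.6, 1.0, 2.8]
width: 0.368
gripper_force: 30.0
```

Emit:
play_rows(
  increments="0 0 0 0 -1; 0 0 0 0 -1; 0 0 0 0 -1; 0 0 0 0 -1",
)

```text
clock: 11.17
position: [0.5424, 0.2404, 0.0559]
ee_rot: [-0.484, 3.103, 0.0]
force: [0.5, -0.2, 6.6]
width: 0.369
gripper_force: 30.0
```

Emit:
play_rows(
  increments="0 0 -0.5 0 -1; 0 0 -1.5 0 -1; 0 0 -2 0 -1; 0 0 -2.5 0 -1; 0 0 -2 0 -1",
)

```text
clock: 11.58
position: [0.5418, 0.2403, 0.1416]
ee_rot: [0.485, -3.104, -0.0]
force: [0.2, 0.8, -2.3]
width: 0.37
gripper_force: 30.0
```

Emit:
play_rows(
  increments="0 0 -0.5 0 -1; 0 0 0 0 -1; 0 0 0 0 -1",
)

```text
clock: 11.83
position: [0.5415, 0.2401, 0.1446]
ee_rot: [0.485, -3.103, 0.0]
force: [-0.3, -0.6, -2.1]
width: 0.368
gripper_force: 30.0
```

```bash
python3 plan.py -1 "422.9 -388.5 150 -11.2 2.5"
python3 - <<'E'
from h import *
p=shot("side"); cv2.imwrite('pics/s2.png',cv2.resize(p["frame"][200:420,150:450,::-1],(800,587)))
E
```

```text
now [541.5 240.1 144.6] yaw 17.8 tilt 0.04 j [-0.49  0.46 -0.02  1.75  0.01  0.93  1.36] t 11.8 w 0.368 F [-0.3 -0.6 -2.1]
0 0 0 6 -1; 0 0 0 6 -1; 0 0 0 6 -1; 0 0 0 6 -1; 0 0 0 5 -1
0 -2.5 0 0 -1; 0 -2.5 0 0 -1; 0 -2.5 0 0 -1; 0 -2.5 0 0 -1; 0 -2.5 0 0 -1
0 -2.5 0 0 -1; 0 -2.5 0 0 -1; 0 -2.5 0 0 -1; 0 -2.5 0 0 -1; 0 -2.5 0 0 -1
0 -2.5 0 0 -1; 0 -2.5 0 0 -1; 0 -2.5 0 0 -1; 0 -2.5 0 0 -1; 0 -2.5 0 0 -1
0 -2.5 0 0 -1; 0 -2.5 0 0 -1; 0 -2.5 0 0 -1; 0 -2.5 0 0 -1; 0 -2.5 0 0 -1
0 -2.5 0 0 -1; 0 -2.5 0 0 -1; 0 -2.5 0 0 -1; 0 -2.5 0 0 -1; 0 -2.5 0 0 -1
-0.65 -1.45 -0.55 0 -1
```

View pics/s2.png

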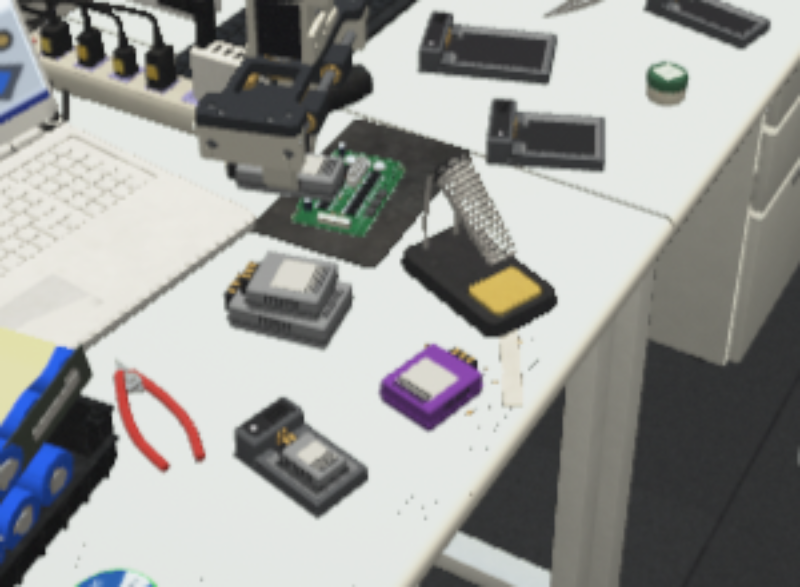

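D sits in its charger at (310,460), B on A at (285,295), and C is held level. Before crossing I'll check how tall the things under the path are.

Run:
```python
import numpy as np
P=np.load('Pavg.npy').reshape(-1,3); P=P[np.isfinite(P).all(1)]
for x0,x1,y0,y1 in((.36,.7,.02,.19),(.36,.7,-.15,.02),(.36,.7,-.3,-.15),(.32,.52,-.46,-.3),(.35,.47,-.55,-.44)):
    m=(P[:,0]>x0)&(P[:,0]<x1)&(P[:,1]>y0)&(P[:,1]<y1); i=np.argsort(P[m,2])[-1:-60:-15]; print(P[m][i].round(3).tolist())
```

```text
[[0.465, 0.117, 0.113], [0.461, 0.115, 0.11], [0.465, 0.121, 0.108], [0.472, 0.124, 0.107]]
[[0.677, -0.061, 0.039], [0.679, -0.045, 0.038], [0.682, -0.043, 0.038], [0.693, -0.013, 0.037]]
[[0.649, -0.163, 0.032], [0.428, -0.221, 0.031], [0.652, -0.179, 0.031], [0.654, -0.177, 0.031]]
[[0.478, -0.415, 0.034], [0.478, -0.413, 0.032], [0.483, -0.415, 0.031], [0.494, -0.384, 0.031]]
[[0.461, -0.479, 0.04], [0.459, -0.482, 0.039], [0.457, -0.478, 0.038], [0.46, -0.501, 0.037]]
```

Emit:
play_rows(
  increments="0 0 -0.5 6 -1; 0 0 0 6 -1; 0 0 0 6 -1; 0 0 0 6 -1; 0 0 0 5 -1",
)

```text
clock: 12.3
position: [0.5411, 0.2398, 0.1484]
ee_rot: [-0.316, -3.123, 0.003]
force: [-0.8, -0.7, -1.8]
width: 0.37
gripper_force: 30.0
```

Emit:
play_rows(
  increments="0 -1.5 0 0 -1; 0 -2.5 0 0 -1; 0 -2.5 0 0 -1; 0 -2.5 0 0 -1; 0 -2.5 0 0 -1",
)

```text
clock: 12.72
position: [0.5181, 0.1255, 0.1489]
ee_rot: [-0.305, -3.125, 0.002]
force: [0.4, -0.3, -1.0]
width: 0.364
gripper_force: 30.0
```

Emit:
play_rows(
  increments="0 -2.5 0 0 -1; 0 -2.5 0 0 -1; 0 -2.5 0 0 -1; 0 -2.5 0 0 -1; 0 -2.5 0 0 -1",
)

```text
clock: 13.13
position: [0.4935, 0.003, 0.1491]
ee_rot: [-0.306, -3.124, 0.001]
force: [0.7, -0.5, -2.0]
width: 0.367
gripper_force: 30.0
```

Emit:
play_rows(
  increments="0 -2.5 0 0 -1; 0 -2.5 0 0 -1; 0 -2.5 0 0 -1; 0 -2.5 0 0 -1; 0 -2.5 0 0 -1",
)

```text
clock: 13.55
position: [0.469, -0.1192, 0.1491]
ee_rot: [-0.306, -3.124, 0.0]
force: [0.2, 0.5, -2.4]
width: 0.367
gripper_force: 30.0
```

Emit:
play_rows(
  increments="0 -2.5 0 0 -1; 0 -2.5 0 0 -1; 0 -2.5 0 0 -1; 0 -2.5 0 0 -1; 0 -2.5 0 0 -1",
)

```text
clock: 13.97
position: [0.4445, -0.2415, 0.1491]
ee_rot: [-0.306, -3.124, -0.0]
force: [0.1, -0.2, -1.4]
width: 0.364
gripper_force: 30.0
```

Emit:
play_rows(
  increments="0 -2.5 0 0 -1; 0 -2.5 0 0 -1; 0 -2 0 0 -1; 0 -1 0 0 -1; 0 0 0 0 -1",
)

```text
clock: 14.38
position: [0.4288, -0.3211, 0.1494]
ee_rot: [-0.313, -3.124, 0.001]
force: [0.3, 0.1, -1.3]
width: 0.367
gripper_force: 30.0
```

Emit:
play_rows(
  increments="0 0 0 0 -1; 0 0 0 0 -1",
)

```text
clock: 14.55
position: [0.4309, -0.317, 0.1497]
ee_rot: [-0.305, -3.126, -0.002]
force: [-0.1, -0.1, -1.4]
width: 0.367
gripper_force: 30.0
```

```bash
python3 plan.py -1 "422.5 -388.5 60 -11.2 2"
```

```text
now [ 430.9 -317.   149.7] yaw -11.2 tilt 0.09 j [ 0.33  0.37  0.26  1.9  -0.13  0.88  2.04] t 14.6 w 0.367 F [-0.1 -0.1 -1.4]
-0.1 -1.2 1.5 0 -1; -0.1 -1.2 1.5 0 -1; -0.1 -1.2 1.5 0 -1; -0.1 -1.2 1.5 0 -1; -0.1 -1.2 1.5 0 -1
-0.05 -1.15 1.45 0 -1
```

Emit:
play_rows(
  increments="-0.1 -1.8 0.5 0 -1; -0.1 -1.8 1 0 -1; -0.1 -1.8 1.5 0 -1; -0.1 -1.2 1.5 0 -1; -0.1 -0.5 1.5 0 -1",
)

```text
clock: 14.97
position: [0.422, -0.3898, 0.0897]
ee_rot: [0.307, 3.126, -0.001]
force: [0.3, 0.5, -1.6]
width: 0.368
gripper_force: 30.0
```

Emit:
play_rows(
  increments="0 0 1.5 0 -1; 0 0 1.5 0 -1; 0 0 0 0 -1; 0 0 0 0 -1; 0 0 0 0 -1",
)

```text
clock: 15.38
position: [0.4226, -0.3887, 0.0609]
ee_rot: [0.306, 3.126, 0.0]
force: [0.7, 0.1, -1.2]
width: 0.364
gripper_force: 30.0
```

```bash
python3 plan.py -1 "422.5 -388.5 30 -11.2 1;422.5 -388.5 19 -11.2 .3"
```

```text
now [ 422.6 -388.7   60.9] yaw -11.2 tilt 0.04 j [ 0.48  0.55  0.24  1.89 -0.19  0.73  2.2 ] t 15.4 w 0.364 F [ 0.7  0.1 -1.2]
0 0 0.8 0 -1; 0 0 0.8 0 -1; 0 0 0.8 0 -1; 0 0 0.7 0 -1; 0 0 0.3 0 -1
0 0 0.3 0 -1; 0 0 0.3 0 -1; 0 0 0.2 0 -1
```

Emit:
play_rows(
  increments="0 0 0.8 0 -1; 0 0 0.8 0 -1; 0 0 0.8 0 -1; 0 0 0.7 0 -1; 0 0 0 0 -1",
)

```text
clock: 15.8
position: [0.4209, -0.3886, 0.0275]
ee_rot: [-0.308, -3.124, -0.002]
force: [-0.1, -0.2, -1.7]
width: 0.369
gripper_force: 30.0
```

Emit:
play_rows(
  increments="0 0 0.3 0 -1; 0 0 0.3 0 -1; 0 0 0.3 0 -1; 0 0 0.2 0 -1; 0 0 0 0 -1",
)

```text
clock: 16.22
position: [0.4238, -0.3894, 0.0198]
ee_rot: [0.306, 3.123, -0.0]
force: [2.3, 3.2, 13.8]
width: 0.366
gripper_force: 30.0
```

```bash
python3 plan.py -1 "422.5 -388.5 19 -11.2 .3"
```

```text
now [ 423.8 -389.4   19.8] yaw -11.2 tilt 0.2 j [ 0.5   0.61  0.22  1.91 -0.21  0.64  2.22] t 16.2 w 0.366 F [ 2.3  3.2 13.8]
0.15 0.05 0.1 0 -1
```

Emit:
play_rows(
  increments="0 0 0 0 -0.2; 0 0 0 0 -0.1; 0 0 0 0 -0.1; 0 0 0 0 -0.1; 0 0 -1 0 -0.1",
)

```text
clock: 16.63
position: [0.4207, -0.3886, 0.0269]
ee_rot: [-0.308, -3.124, -0.002]
force: [-0.1, 0.5, -0.5]
width: 0.452
gripper_force: 0.0
```

Emit:
play_rows(
  increments="0 0 -2 0 0; 0 0 -2.5 0 0; 0 0 -2.5 0 0; 0 0 -3 0 0; 0 2 -1.5 0 0.2",
)

```text
clock: 17.05
position: [0.4251, -0.3744, 0.1473]
ee_rot: [0.316, 3.122, -0.008]
force: [0.7, -1.5, 0.6]
width: 0.535
gripper_force: 0.0
```

Emit:
play_rows(
  increments="0 2.5 0 0 0.2; 0 2.5 0 0 0.2; 0 2.5 0 0 0.2; 0 2.5 0 0 0.2; 0 2.5 0 0 0.2",
)

```text
clock: 17.47
position: [0.45, -0.2461, 0.1439]
ee_rot: [0.309, 3.126, -0.0]
force: [-0.2, -0.5, 0.7]
width: 0.597
gripper_force: 0.0
```

Emit:
play_rows(
  increments="0 2.5 0 0 0.2; 0 2.5 0 0 0.2; 0 1 0 0 0.2; 0 0 0 0 0.2; 0 0 0 0 0.2",
)

```text
clock: 17.88
position: [0.4618, -0.1888, 0.1436]
ee_rot: [0.307, 3.126, -0.001]
force: [0.3, -0.3, -0.3]
width: 0.597
gripper_force: 0.0
```

```bash
python3 stk.py ab t2 dc; python3 plan.py 0.7 "541.3 240.2 150 14.8 3.5"
```

```text
a [5.444e+02 2.379e+02 2.000e-01] 10.5
b [5.411e+02 2.401e+02 3.000e-01] 15.2
1.6573550567510071 stack pts 3266 max z 47.26969341442792
seat d top z 24.9 expect 25 slope [-0.02  -0.031]
seat c top z 30.1 expect 28 slope [-0.058 -0.039]
now [ 461.4 -189.4  143.2] yaw -11.4 tilt 0.02 j [ 0.1   0.33  0.24  1.99 -0.1   0.83  1.76] t 18.2 w 0.598 F [-0.2 -0.1 -0.2]
0 0 0 -6.5 0.7; 0 0 0 -6.5 0.7; 0 0 0 -6.5 0.7; 0 0 0 -6.5 0.7; -1.4 3 -0.1 0 0.7
-1.4 3 -0.1 0 0.7; -1.4 3 -0.1 0 0.7; -1.4 3 -0.1 0 0.7; -1.4 3 -0.1 0 0.7; -1.4 3 -0.1 0 0.7
-1.4 3 -0.1 0 0.7; -1.4 3 -0.1 0 0.7; -1.4 3 -0.1 0 0.7; -1.4 3 -0.1 0 0.7; -1.4 3 -0.1 0 0.7
-1.4 3 -0.1 0 0.7; -1.8 3.55 0.5 0 0.7
```

Run:
```python
from ov import *
import json
F=json.load(open('fit.json')); p=shot("top"); Ps=[pts(p)]+[pts(shot("top")) for _ in range(9)]; P=np.nanmean(Ps,0)
z=P[...,2]*1000; q=P.reshape(-1,3)*1000
for k in 'cd':
    L=loc(q[:,:2],F['C'][k]); D=DIM[k]; zz=q[:,2]
    for x0 in np.linspace(-D[0]/2,D[0]/2,6)[:-1]:
        m=(L[:,0]>x0)&(L[:,0]<x0+D[0]/5)&(abs(L[:,1])<D[1]/2-4); print(k,round(x0+D[0]/10),zz[m].mean().round(1),m.sum())
    print([ (np.median(zz[(abs(L[:,0])<D[0]/2-4)&(abs(L[:,1]-y)<3)]).round(1)) for y in (-D[1]/2+5,0,D[1]/2-5)])
I=p["frame"][...,::-1]; s=10
a=cv2.resize(np.ascontiguousarray(I[250:310,460:530]),None,fx=s,fy=s,interpolation=cv2.INTER_CUBIC)
draw(a,p,F['C']['c'],-38,38,34,28,(0,255,0),s,(460,250))
cv2.imwrite('pics/c1.png',a)
```

```text
c -30 32.3 79
c -15 31.0 81
c 0 30.1 77
c 15 28.9 78
c 30 27.3 72
[np.float64(30.0), np.float64(30.1), np.float64(28.8)]
d -16 24.6 33
d -8 24.5 32
d 0 24.7 32
d 8 24.2 31
d 16 23.5 32
[np.float64(24.6), np.float64(24.8), np.float64(24.2)]
```

View pics/c1.png

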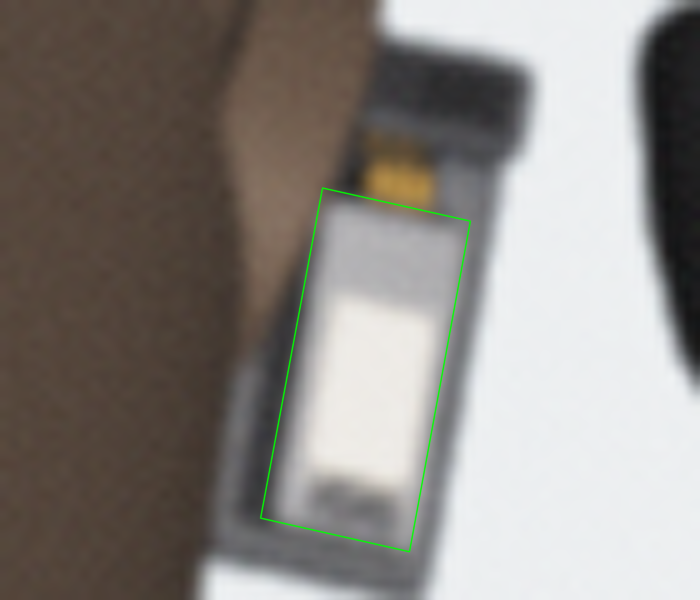

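C is not fully seated. Its rear end, at (345,520) in the crop, stands about 5 mm high on the flare, while D is flat at 24.5 mm. I'll press C's rear down with closed fingers.

```bash
python3 plan.py -1 "395.5 -383 100 -11.2 3;395.5 -383 45 -11.2 2"
```

```text
now [ 461.8 -188.3  143.2] yaw -11.3 tilt 0.0 j [ 0.09  0.33  0.24  1.99 -0.1   0.83  1.76] t 18.7 w 0.6 F [-0.5 -0.6 -0.7]
0.3 -2.5 0.5 0 -1; 0.3 -2.5 0.5 0 -1; 0.3 -2.5 0.5 0 -1; 0.3 -2.5 0.5 0 -1; 0.3 -2.5 0.5 0 -1
0.3 -2.5 0.5 0 -1; 0.3 -2.5 0.5 0 -1; 0.6 -2.9 0.8 0 -1; 0 0 1.8 0 -1; 0 0 1.8 0 -1
0 0 1.9 0 -1
```

Emit:
play_rows(
  increments="0.3 -2.5 0.5 0 -1; 0.3 -2.5 0.5 0 -1; 0.3 -2.5 0.5 0 -1; 0.3 -2.5 0.5 0 -1; 0.3 -2.5 0.5 0 -1",
)

```text
clock: 19.1
position: [0.4223, -0.3089, 0.1181]
ee_rot: [0.307, 3.126, -0.0]
force: [-0.1, -0.1, -0.4]
width: 0.286
gripper_force: 0.0
```

Emit:
play_rows(
  increments="0.3 -2.5 0.5 0 -1; 0.3 -2.5 0.5 0 -1; 0.6 -2.9 0.8 0 -1; 0 0 1.8 0 -1; 0 0 1.8 0 -1",
)

```text
clock: 19.52
position: [0.3947, -0.3857, 0.0642]
ee_rot: [0.314, 3.125, -0.003]
force: [-0.3, 0.2, -0.8]
width: -0.001
gripper_force: 0.0
```

Emit:
play_rows(
  increments="0 0 1 0 -1; 0 0 0 0 -1; 0 0 0 0 -1; 0 0 0 0 -1",
)

```text
clock: 19.85
position: [0.3961, -0.3831, 0.055]
ee_rot: [0.307, 3.126, -0.001]
force: [-1.1, -0.2, 0.3]
width: 0.002
gripper_force: 0.0
```

```bash
python3 plan.py -1 "395.5 -383 37 -11.2 .5"
```

```text
now [ 396.1 -383.1   55. ] yaw -11.2 tilt 0.05 j [ 0.5   0.53  0.24  1.95 -0.19  0.69  2.23] t 19.9 w 0.002 F [-1.1 -0.2  0.3]
0 0 0.4 0 -1; 0 0 0.4 0 -1; 0 0 0.4 0 -1; 0.05 0 0.6 0 -1
```

Emit:
play_rows(
  increments="0 0 0.6 0 -1; 0 0 0.6 0 -1; 0 0 0.5 0 -1; 0 0 0.2 0 -1; 0 0 0 0 -1",
)

```text
clock: 20.27
position: [0.3952, -0.3827, 0.0346]
ee_rot: [-0.308, -3.126, -0.001]
force: [-0.4, -0.4, -0.1]
width: 0.005
gripper_force: 0.0
```

Emit:
play_rows(
  increments="0 0 0.2 0 -1; 0 0 0 0 -1",
)

```text
clock: 20.43
position: [0.3956, -0.3832, 0.0331]
ee_rot: [0.308, 3.126, -0.0]
force: [0.9, -0.6, 0.1]
width: 0.008
gripper_force: 0.3
```

Emit:
play_rows(
  increments="0 0 0.2 0 -1; 0 0 0 0 -1",
)

```text
clock: 20.6
position: [0.3958, -0.3832, 0.0314]
ee_rot: [0.308, 3.126, -0.0]
force: [-0.6, 0.8, 0.0]
width: 0.002
gripper_force: 0.0
```

Emit:
play_rows(
  increments="0 0 0.1 0 -1; 0 0 0.1 0 -1; 0 0 0 0 -1",
)

```text
clock: 20.85
position: [0.3953, -0.383, 0.0289]
ee_rot: [-0.308, -3.126, -0.0]
force: [-0.0, -0.5, 0.4]
width: 0.004
gripper_force: 0.0
```

Emit:
play_rows(
  increments="0 0 0.1 0 -1; 0 0 0 0 -1",
)

```text
clock: 21.02
position: [0.3954, -0.3831, 0.0284]
ee_rot: [0.308, 3.126, 0.0]
force: [-0.8, 0.2, 2.9]
width: 0.004
gripper_force: 1.5
```

Emit:
play_rows(
  increments="0 0 0.1 0 -1; 0 0 0 0 -1; 0 0 0 0 -1",
)

```text
clock: 21.27
position: [0.3955, -0.3831, 0.0283]
ee_rot: [0.308, 3.126, 0.0]
force: [-4.1, 3.1, 16.4]
width: 0.006
gripper_force: 8.2
```

Emit:
play_rows(
  increments="0 0 -1 0 -1; 0 0 -2 0 -1; 0 1 -3 0 0; 0 2 -3 0 0.7; 0 2.5 -3 0 0.7",
)

```text
clock: 21.68
position: [0.4055, -0.33, 0.1486]
ee_rot: [-0.313, -3.126, 0.001]
force: [1.0, 0.4, 0.4]
width: 0.172
gripper_force: 0.0
```

Emit:
play_rows(
  increments="0 2.5 0 0 0.7; 0 2.5 0 0 0.7; 0 2.5 0 0 0.7; 0 2.5 0 0 0.7; 0 2.5 0 0 0.7",
)

```text
clock: 22.1
position: [0.4307, -0.2054, 0.1476]
ee_rot: [0.308, 3.126, -0.0]
force: [0.3, 0.1, -0.9]
width: 0.538
gripper_force: 0.0
```

Emit:
play_rows(
  increments="0 2.5 0 0 0.7; 0 2.5 0 0 0.7; 0 2.5 0 0 0.7; 0 0 0 0 0.7; 0 0 0 0 0.7",
)

```text
clock: 22.52
position: [0.4456, -0.1317, 0.1475]
ee_rot: [0.303, 3.127, 0.0]
force: [0.0, -0.5, -0.1]
width: 0.844
gripper_force: 0.0
```

```bash
cat > seat.py <<'E'
from ov import *
import json,sys
F=json.load(open('fit.json')); P=np.nanmean([pts(shot("top")) for _ in range(10)],0); q=P.reshape(-1,3)*1000; q=q[np.isfinite(q).all(1)]
for k in sys.argv[1]:
    L=loc(q[:,:2],F['C'][k]); D=DIM[k]; zz=q[:,2]
    print(k,8+D[2],[zz[(L[:,0]>x0)&(L[:,0]<x0+D[0]/5)&(abs(L[:,1])<D[1]/2-4)].mean().round(1) for x0 in np.linspace(-D[0]/2,D[0]/2,6)[:-1]],
      [zz[(abs(L[:,0])<D[0]/2-4)&(abs(L[:,1]-y)<3)].mean().round(1) for y in (-D[1]/2+5,0,D[1]/2-5)])
    # in-plane: points 3 mm above rim belonging to pack top
    print("  fit",fit(q/1000,lambda u:hpk(k,u,8),F['C'][k],D[0]/2+2,10))
E
python3 seat.py cd; python3 plan.py 0.7 "541.1 240.1 150 15 3.5"
```

```text
c 28 [np.float64(27.7), np.float64(27.5), np.float64(27.7), np.float64(27.8), np.float64(27.0)] [np.float64(27.5), np.float64(27.9), np.float64(26.0)]
  fit (array([ 4.20597e+02, -3.89812e+02, -1.93000e-01]), np.float64(3.64))
d 25 [np.float64(24.7), np.float64(24.6), np.float64(24.9), np.float64(24.6), np.float64(23.9)] [np.float64(24.5), np.float64(24.8), np.float64(24.5)]
  fit (array([ 4.31399e+02,  3.74976e+02, -2.24000e-01]), np.float64(2.1))
now [ 445.1 -133.4  147.2] yaw -11.3 tilt 0.0 j [ 0.    0.27  0.21  2.06 -0.08  0.82  1.63] t 23.0 w 0.85 F [ 0.3 -0.7  0.4]
0 0 0 -6.5 0.7; 0 0 0 -6.5 0.7; 0 0 0 -6.5 0.7; 0 0 0 -7 0.7; -1.6 2.8 0 0 0.7
-1.6 2.8 0 0 0.7; -1.6 2.8 0 0 0.7; -1.6 2.8 0 0 0.7; -1.6 2.8 0 0 0.7; -1.6 2.8 0 0 0.7
-1.6 2.8 0 0 0.7; -1.6 2.8 0 0 0.7; -1.6 2.8 0 0 0.7; -1.6 2.8 0 0 0.7; -1.6 2.8 0 0 0.7
-1.45 2.7 -0.3 0 0.7
```

C now lies flat, with its top at about 27.7 mm. Next is pack B.

Emit:
play_rows(
  increments="0 0 0 -6.5 0.7; 0 0 0 -6.5 0.7; 0 0 0 -6.5 0.7; 0 0 0 -7 0.7; -1.6 2.8 0 0 0.7",
)

```text
clock: 23.43
position: [0.452, -0.1075, 0.1473]
ee_rot: [0.423, -3.112, 0.004]
force: [0.8, -0.0, -0.6]
width: 0.85
gripper_force: 0.0
```

Emit:
play_rows(
  increments="-1.6 2.8 0 0 0.7; -1.6 2.8 0 0 0.7; -1.6 2.8 0 0 0.7; -1.6 2.8 0 0 0.7; -1.6 2.8 0 0 0.7",
)

```text
clock: 23.85
position: [0.4939, 0.0557, 0.1473]
ee_rot: [-0.416, 3.114, 0.0]
force: [0.7, -0.8, -0.3]
width: 0.852
gripper_force: 0.0
```

Emit:
play_rows(
  increments="-1.6 2.8 0 0 0.7; -1.6 2.8 0 0 0.7; -1.6 2.8 0 0 0.7; -1.6 2.8 0 0 0.7; -1.6 2.8 0 0 0.7",
)

```text
clock: 24.27
position: [0.5343, 0.2119, 0.1472]
ee_rot: [0.416, -3.114, 0.0]
force: [0.9, -0.6, -1.3]
width: 0.851
gripper_force: 0.0
```

Emit:
play_rows(
  increments="-1.4 2.7 0 0 0.7; 0 0 1.5 0 0.7; 0 0 2 0 0.7; 0 0 2 0 0.7; 0 0 0 0 0.7",
)

```text
clock: 24.68
position: [0.5383, 0.2391, 0.0886]
ee_rot: [0.416, -3.108, 0.003]
force: [-1.9, -0.9, -0.3]
width: 0.849
gripper_force: 0.0
```

Emit:
play_rows(
  increments="0 0 0 0 0.7; 0 0 0 0 0.7",
)

```text
clock: 24.85
position: [0.541, 0.2402, 0.0931]
ee_rot: [-0.416, 3.113, 0.0]
force: [-0.6, -0.2, 0.3]
width: 0.854
gripper_force: 0.0
```

```bash
python3 plan.py 0.7 "541.1 240.1 34.5 15 1.5"
```

```text
now [541.  240.2  93.1] yaw 15.2 tilt 0.04 j [-0.51  0.52  0.    1.8  -0.    0.82  1.33] t 24.9 w 0.854 F [-0.6 -0.2  0.3]
0 0 1.5 0 0.7; 0 0 1.5 0 0.7; 0 0 1.5 0 0.7; 0 0 1.35 0 0.7
```

Emit:
play_rows(
  increments="0 0 1.5 0 0.7; 0 0 1.5 0 0.7; 0 0 1.5 0 0.7; 0 0 1 0 0.7; 0 0 0.4 0 0.7",
)

```text
clock: 25.27
position: [0.5405, 0.2401, 0.033]
ee_rot: [0.416, -3.114, 0.0]
force: [-0.1, -0.1, 0.8]
width: 0.852
gripper_force: 0.0
```

Emit:
play_rows(
  increments="0 0 0 0 0.7; 0 0 0 0 -1; 0 0 0 0 -1; 0 0 0 0 -1; 0 0 0 0 -1",
)

```text
clock: 25.68
position: [0.5409, 0.2404, 0.0339]
ee_rot: [-0.417, 3.113, 0.001]
force: [-0.2, -0.2, 0.4]
width: 0.61
gripper_force: 0.0
```

Emit:
play_rows(
  increments="0 0 0 0 -1; 0 0 0 0 -1; 0 0 0 0 -1; 0 0 0 0 -1; 0 0 0 0 -1",
)

```text
clock: 26.1
position: [0.5408, 0.2402, 0.0337]
ee_rot: [-0.417, 3.113, 0.0]
force: [-0.6, -0.7, 4.8]
width: 0.563
gripper_force: 30.0
```

Emit:
play_rows(
  increments="0 0 -0.5 0 -1; 0 0 -1.5 0 -1; 0 0 -2.5 0 -1; 0 0 -2.5 0 -1; 0 0 -2.5 0 -1",
)

```text
clock: 26.52
position: [0.5398, 0.2399, 0.129]
ee_rot: [0.417, -3.112, 0.001]
force: [0.6, 0.7, -1.8]
width: 0.567
gripper_force: 30.0
```

Emit:
play_rows(
  increments="0 0 -2 0 -1; 0 0 -0.5 0 -1; 0 0 0 0 -1; 0 0 0 0 -1",
)

```text
clock: 26.85
position: [0.5399, 0.24, 0.1523]
ee_rot: [0.417, -3.113, 0.0]
force: [-0.0, -0.1, -1.4]
width: 0.564
gripper_force: 30.0
```

```bash
python3 plan.py -1 "466.8 -90.2 155 24.4 2.5;466.8 -90.2 60 24.4 2"
```

```text
now [539.9 240.  152.3] yaw 15.3 tilt 0.06 j [-0.51  0.45  0.    1.75 -0.    0.94  1.33] t 26.9 w 0.564 F [-0.  -0.1 -1.4]
0 0 0 -4.5 -1; 0 0 0 -4.5 -1; 1.4 -1.9 0 0 -1; 1.4 -1.9 0 0 -1; 1.4 -1.9 0 0 -1
1.4 -1.9 0 0 -1; 1.4 -1.9 0 0 -1; 1.4 -1.9 0 0 -1; 1.4 -1.9 0 0 -1; 1.4 -1.9 0 0 -1
1.4 -1.9 0 0 -1; 1.4 -1.9 0 0 -1; 1.4 -1.9 0 0 -1; 1.4 -1.9 0 0 -1; 1.4 -1.9 0 0 -1
2.05 -2.4 -0.25 0 -1; 0 0 1.9 0 -1; 0 0 1.9 0 -1; 0 0 1.9 0 -1; 0 0 1.9 0 -1
0 0 1.9 0 -1
```

Emit:
play_rows(
  increments="0 0 0 -4.5 -1; 0 0 0 -4.5 -1; 1.4 -1.9 0 0 -1; 1.4 -1.9 0 0 -1; 1.4 -1.9 0 0 -1",
)

```text
clock: 27.27
position: [0.5241, 0.17, 0.151]
ee_rot: [0.661, -3.068, 0.001]
force: [0.8, -0.4, -2.7]
width: 0.563
gripper_force: 30.0
```

Emit:
play_rows(
  increments="1.4 -1.9 0 0 -1; 1.4 -1.9 0 0 -1; 1.4 -1.9 0 0 -1; 1.4 -1.9 0 0 -1; 1.4 -1.9 0 0 -1",
)

```text
clock: 27.68
position: [0.4992, 0.0543, 0.1514]
ee_rot: [0.659, -3.068, -0.0]
force: [1.4, -0.6, -2.0]
width: 0.561
gripper_force: 30.0
```

Emit:
play_rows(
  increments="1.4 -1.9 0 0 -1; 1.4 -1.9 0 0 -1; 1.4 -1.9 0 0 -1; 1.4 -1.9 0 0 -1; 1.4 -1.9 0 0 -1",
)

```text
clock: 28.1
position: [0.4743, -0.0608, 0.1515]
ee_rot: [0.659, -3.068, -0.001]
force: [-0.0, -0.5, -2.3]
width: 0.563
gripper_force: 30.0
```

Emit:
play_rows(
  increments="2 -2.4 0 0 -1; 0 0 1.9 0 -1; 0 0 1.9 0 -1; 0 0 1.9 0 -1; 0 0 1.9 0 -1",
)

```text
clock: 28.52
position: [0.4662, -0.09, 0.075]
ee_rot: [0.658, -3.069, -0.001]
force: [1.0, 0.2, -1.7]
width: 0.567
gripper_force: 30.0
```

Emit:
play_rows(
  increments="0 0 1.5 0 -1; 0 0 0 0 -1; 0 0 0 0 -1; 0 0 0 0 -1",
)

```text
clock: 28.85
position: [0.4674, -0.0898, 0.0622]
ee_rot: [0.66, -3.071, -0.0]
force: [-0.1, -0.3, -1.6]
width: 0.562
gripper_force: 30.0
```

```bash
python3 plan.py -1 "466.8 -90.2 30 24.4 1;466.8 -90.2 19 24.4 .3"
```

```text
now [467.4 -89.8  62.2] yaw 24.2 tilt 0.05 j [ 0.04  0.42  0.04  2.11 -0.03  0.61  2.1 ] t 28.9 w 0.562 F [-0.1 -0.3 -1.6]
0 0 0.8 0 -1; 0 0 0.8 0 -1; 0 0 0.8 0 -1; 0.05 0 0.8 0 -1; 0 0 0.3 0 -1
0 0 0.3 0 -1; 0 0 0.3 0 -1; 0 0 0.2 0 -1
```

Emit:
play_rows(
  increments="0.05 0 0.8 0 -1; 0 0 0.8 0 -1; 0 0 0.8 0 -1; 0 0 0.8 0 -1; 0 0 0 0 -1",
)

```text
clock: 29.27
position: [0.4661, -0.0899, 0.0286]
ee_rot: [0.659, -3.069, -0.001]
force: [-0.2, -0.5, -2.7]
width: 0.563
gripper_force: 30.0
```

Emit:
play_rows(
  increments="0 0 0.3 0 -1; 0 0 0.3 0 -1; 0 0 0.3 0 -1; 0 0 0.1 0 -1; 0 0 0 0 -1",
)

```text
clock: 29.68
position: [0.467, -0.0904, 0.0204]
ee_rot: [0.659, -3.072, 0.0]
force: [-2.0, -1.0, 5.3]
width: 0.559
gripper_force: 30.0
```

```bash
python3 plan.py -1 "466.8 -90.2 19 24.4 .3"
```

```text
now [467.  -90.4  20.4] yaw 24.2 tilt 0.01 j [ 0.05  0.49  0.04  2.14 -0.03  0.51  2.11] t 29.7 w 0.559 F [-2.  -1.   5.3]
0 0 0.15 0 -1
```

Emit:
play_rows(
  increments="0.1 0 0 0 -1; 0 0 0.1 0 -1; 0 0 0 0 -1",
)

```text
clock: 29.93
position: [0.466, -0.0906, 0.0191]
ee_rot: [0.659, -3.071, -0.0]
force: [-0.8, -0.0, -1.6]
width: 0.565
gripper_force: 30.0
```

Emit:
play_rows(
  increments="0 0 0 0 0.5; 0 0 0 0 0.5; 0 0 0 0 0.5; 0 0 0 0 0.5; 0 0 -1 0 0.5",
)

```text
clock: 30.35
position: [0.4653, -0.0903, 0.0284]
ee_rot: [0.66, -3.069, -0.001]
force: [-0.3, 0.2, 0.4]
width: 0.742
gripper_force: 0.0
```

Emit:
play_rows(
  increments="0 0 -2.5 0 0.5; 0 0 -3 0 0.5; 0 0 -3 0 0.5; 0 0 -3 0 0.5; -1.4 3 0 0 0.9",
)

```text
clock: 30.77
position: [0.4697, -0.0631, 0.1502]
ee_rot: [-0.645, 3.066, -0.008]
force: [2.0, -0.1, -0.5]
width: 0.78
gripper_force: 0.0
```

Emit:
play_rows(
  increments="-1.4 3 0 0 0.9; -1.4 3 0 0 0.9; -1.4 3 0 0 0.9; -1.4 3 0 0 0.9; -1.4 3 0 0 0.9",
)

```text
clock: 31.18
position: [0.4687, 0.1097, 0.1452]
ee_rot: [-0.659, 3.071, 0.0]
force: [-0.3, 0.2, 0.2]
width: 0.948
gripper_force: 0.0
```

Emit:
play_rows(
  increments="0 0 0 0 0.9; 0 0 0 0 0.9; 0 0 0 0 0.9",
)

```text
clock: 31.43
position: [0.4688, 0.1076, 0.1447]
ee_rot: [-0.66, 3.071, -0.001]
force: [-0.4, -0.4, 0.5]
width: 0.953
gripper_force: 0.0
```

```bash
python3 seat.py bcd; python3 stk.py a t3 "";  python3 plan.py 1 "541.1 240.1 150 15 3.5"
```

```text
b 30 [np.float64(26.8), np.float64(29.8), np.float64(8.3), np.float64(8.8), np.float64(1.0)] [np.float64(29.4), np.float64(29.7), np.float64(-16.0)]
  fit (array([ 4.65561e+02, -8.90980e+01,  4.23000e-01]), np.float64(1.4))
c 28 [np.float64(27.7), np.float64(27.8), np.float64(27.8), np.float64(27.6), np.float64(26.7)] [np.float64(27.7), np.float64(27.8), np.float64(25.7)]
  fit (array([ 4.20573e+02, -3.89859e+02, -1.98000e-01]), np.float64(3.61))
d 25 [np.float64(24.2), np.float64(24.6), np.float64(24.7), np.float64(24.6), np.float64(23.4)] [np.float64(24.7), np.float64(24.4), np.float64(24.2)]
  fit (array([ 4.31096e+02,  3.74833e+02, -2.54000e-01]), np.float64(2.15))
a [5.450e+02 2.392e+02 2.000e-01] 11.8
1.3062253558888806 stack pts 1301 max z 25.994910561580692
now [468.9 108.2 144.2] yaw 24.2 tilt 0.0 j [-0.31  0.3  -0.03  2.02  0.01  0.83  1.64] t 32.2 w 0.951 F [ 0.  -0.2  0. ]
0 0 0 4.5 1; 0 0 0 4.5 1; -2.1 2.2 -0.1 0 1; -2.1 2.2 -0.1 0 1; -2.1 2.2 -0.1 0 1
-2.1 2.2 -0.1 0 1; -2.05 2.05 -0.2 0 1
```

```bash
python3 plan.py 1 "544.8 238.6 145 11 3.5;544.8 238.6 60 11 2"
```

```text
now [468.9 108.2 144.2] yaw 24.2 tilt 0.0 j [-0.31  0.3  -0.03  2.02  0.01  0.83  1.64] t 32.2 w 0.951 F [ 0.  -0.2  0. ]
0 0 0 6.5 1; 0 0 0 6.5 1; -2 2.3 0 0 1; -2 2.3 0 0 1; -2 2.3 0 0 1
-2 2.3 0 0 1; -2 2.1 -0.1 0 1; 0 0 1.7 0 1; 0 0 1.7 0 1; 0 0 1.7 0 1
0 0 1.7 0 1; 0 0 1.7 0 1
```

Emit:
play_rows(
  increments="0 0 0 6.5 1; 0 0 0 6.5 1; -2 2.3 0 0 1; -2 2.3 0 0 1; -2 2.3 0 0 1",
)

```text
clock: 32.65
position: [0.5148, 0.1883, 0.1444]
ee_rot: [-0.306, 3.126, -0.0]
force: [-0.1, 0.2, -0.0]
width: 1.003
gripper_force: 0.0
```

Emit:
play_rows(
  increments="-2 2.3 0 0 1; -2 2.1 0 0 1; 0 0 1.7 0 1; 0 0 1.7 0 1; 0 0 1.7 0 1",
)

```text
clock: 33.07
position: [0.5451, 0.2392, 0.0925]
ee_rot: [-0.309, 3.126, 0.0]
force: [0.2, -1.4, 0.2]
width: 0.999
gripper_force: 0.0
```

Emit:
play_rows(
  increments="0 0 1.7 0 1; 0 0 1.5 0 1; 0 0 0 0 1; 0 0 0 0 1; 0 0 0 0 1",
)

```text
clock: 33.48
position: [0.5454, 0.2387, 0.062]
ee_rot: [-0.308, 3.126, 0.001]
force: [0.7, -0.3, 0.2]
width: 0.997
gripper_force: 0.0
```

```bash
python3 plan.py 1 "544.8 238.6 10 11 1.2"
```

```text
now [545.4 238.7  62. ] yaw 11.2 tilt 0.05 j [-0.5   0.57 -0.    1.82  0.    0.76  1.26] t 33.5 w 0.997 F [ 0.7 -0.3  0.2]
0 0 1 0 1; 0 0 1 0 1; 0 0 1 0 1; 0 0 1 0 1; 0.05 0 1.2 0 1
```

Emit:
play_rows(
  increments="0 0 1 0 1; 0 0 1 0 1; 0 0 1 0 1; 0 0 1 0 1; 0 0 0.8 0 1",
)

```text
clock: 33.9
position: [0.5444, 0.2382, 0.0117]
ee_rot: [0.308, -3.125, 0.001]
force: [0.6, 0.3, -0.4]
width: 1.001
gripper_force: 0.0
```

Emit:
play_rows(
  increments="0 0 0.3 0 1; 0 0 0 0 1; 0 0 0 0 -1; 0 0 0 0 -1; 0 0 0 0 -1",
  grip_force=40,
)

```text
clock: 34.32
position: [0.5453, 0.2387, 0.0107]
ee_rot: [-0.308, 3.126, 0.001]
force: [-0.6, 0.5, -0.7]
width: 0.83
gripper_force: 0.0
```

Emit:
play_rows(
  increments="0 0 0 0 -1; 0 0 0 0 -1; 0 0 0 0 -1; 0 0 0 0 -1; 0 0 0 0 -1",
)

```text
clock: 34.73
position: [0.5452, 0.2385, 0.0106]
ee_rot: [-0.308, 3.126, 0.0]
force: [-1.2, -0.9, 4.7]
width: 0.651
gripper_force: 40.0
```

```bash
python3 plan.py -1 "544.8 238.6 10 11 1.2"
```

```text
now [545.2 238.5  10.6] yaw 11.2 tilt 0.03 j [-0.5   0.64 -0.    1.85  0.    0.65  1.26] t 34.7 w 0.651 F [-1.2 -0.9  4.7]
0.05 0 0.05 0 -1
```

Emit:
play_rows(
  increments="0 0 -0.5 0 -1; 0 0 -1.5 0 -1; 0 0 -2.5 0 -1; 0 0 -2.5 0 -1; 0 0 -3 0 -1",
)

```text
clock: 35.15
position: [0.5438, 0.238, 0.1103]
ee_rot: [0.308, -3.124, 0.001]
force: [0.6, 1.0, -1.6]
width: 0.648
gripper_force: 40.0
```

Emit:
play_rows(
  increments="0 0 -2.5 0 -1; 0 0 -1.5 0 -1; 0 0 0 0 -1; 0 0 0 0 -1",
)

```text
clock: 35.48
position: [0.545, 0.2386, 0.1506]
ee_rot: [-0.308, 3.125, 0.001]
force: [-0.8, -0.3, -2.5]
width: 0.647
gripper_force: 40.0
```

```bash
python3 plan.py -1 "588 -203.7 150 20.5 2.5;588 -203.7 60 20.5 2"
```

```text
now [545.  238.6 150.6] yaw 11.2 tilt 0.07 j [-0.51  0.46  0.    1.74 -0.    0.94  1.27] t 35.5 w 0.647 F [-0.8 -0.3 -2.5]
0 0 0 -4.5 -1; 0 0 0 -5 -1; 0.6 -2.4 0 0 -1; 0.6 -2.4 0 0 -1; 0.6 -2.4 0 0 -1
0.6 -2.4 0 0 -1; 0.6 -2.4 0 0 -1; 0.6 -2.4 0 0 -1; 0.6 -2.4 0 0 -1; 0.6 -2.4 0 0 -1
0.6 -2.4 0 0 -1; 0.6 -2.4 0 0 -1; 0.6 -2.4 0 0 -1; 0.6 -2.4 0 0 -1; 0.6 -2.4 0 0 -1
0.6 -2.4 0 0 -1; 0.6 -2.4 0 0 -1; 0.6 -2.4 0 0 -1; 0.6 -2.4 0 0 -1; 1.45 -2.1 0.05 0 -1
0 0 1.8 0 -1; 0 0 1.8 0 -1; 0 0 1.8 0 -1; 0 0 1.8 0 -1; 0 0 1.8 0 -1
```

Emit:
play_rows(
  increments="0 0 0 -4.5 -1; 0 0 0 -5 -1; 0.6 -2.4 0 0 -1; 0.6 -2.4 0 0 -1; 0.6 -2.4 0 0 -1",
)

```text
clock: 35.9
position: [0.5523, 0.1639, 0.1481]
ee_rot: [0.567, -3.086, 0.001]
force: [0.5, -0.8, -2.6]
width: 0.648
gripper_force: 40.0
```

Emit:
play_rows(
  increments="0.6 -2.4 0 0 -1; 0.6 -2.4 0 0 -1; 0.6 -2.4 0 0 -1; 0.6 -2.4 0 0 -1; 0.6 -2.4 0 0 -1",
)

```text
clock: 36.32
position: [0.5668, 0.0406, 0.1482]
ee_rot: [0.565, -3.087, -0.0]
force: [0.6, 0.2, -2.2]
width: 0.649
gripper_force: 40.0
```

Emit:
play_rows(
  increments="0.6 -2.4 0 0 -1; 0.6 -2.4 0 0 -1; 0.6 -2.4 0 0 -1; 0.6 -2.4 0 0 -1; 0.6 -2.4 0 0 -1",
)

```text
clock: 36.73
position: [0.5812, -0.082, 0.1481]
ee_rot: [0.565, -3.087, -0.001]
force: [0.3, 0.3, -1.4]
width: 0.649
gripper_force: 40.0
```

Emit:
play_rows(
  increments="0.6 -2.4 0 0 -1; 0.6 -2.4 0 0 -1; 0.6 -2.4 0 0 -1; 0.6 -2.4 0 0 -1; 1.4 -2.1 0 0 -1",
)

```text
clock: 37.15
position: [0.5884, -0.2044, 0.148]
ee_rot: [0.567, -3.088, -0.002]
force: [-0.2, 0.3, -1.3]
width: 0.649
gripper_force: 40.0
```

Emit:
play_rows(
  increments="0 0 1.8 0 -1; 0 0 1.8 0 -1; 0 0 1.8 0 -1; 0 0 1.8 0 -1; 0 0 1.2 0 -1",
)

```text
clock: 37.57
position: [0.5862, -0.2032, 0.0625]
ee_rot: [0.565, -3.086, -0.003]
force: [-0.4, 0.2, -0.9]
width: 0.648
gripper_force: 40.0
```

Emit:
play_rows(
  increments="0 0 0 0 -1; 0 0 0 0 -1; 0 0 0 0 -1",
)

```text
clock: 37.82
position: [0.5887, -0.2039, 0.0666]
ee_rot: [-0.566, 3.09, -0.0]
force: [-0.7, 0.1, -1.3]
width: 0.65
gripper_force: 40.0
```

```bash
python3 plan.py -1 "588 -203.7 29 20.5 1"
```

```text
now [ 588.7 -203.9   66.6] yaw 20.7 tilt 0.02 j [ 0.22  0.59  0.04  1.74 -0.03  0.8   2.21] t 37.8 w 0.65 F [-0.7  0.1 -1.3]
0 0 0.9 0 -1; 0 0 0.9 0 -1; 0 0 0.9 0 -1; 0.05 0.05 1.05 0 -1
```

Emit:
play_rows(
  increments="0.05 0 0.9 0 -1; 0 0 0.9 0 -1; 0 0 0.9 0 -1; 0 0 1 0 -1; 0 0 0 0 -1",
)

```text
clock: 38.23
position: [0.5864, -0.2035, 0.0267]
ee_rot: [0.565, -3.087, -0.002]
force: [-0.7, -0.1, -2.0]
width: 0.649
gripper_force: 40.0
```

Emit:
play_rows(
  increments="0 0 0.3 0 -1; 0 0 0.3 0 -1; 0 0 0.3 0 -1; 0 0 0 0 -1; 0 0 0 0 -1",
)

```text
clock: 38.65
position: [0.588, -0.204, 0.0202]
ee_rot: [-0.566, 3.09, 0.0]
force: [-0.2, -0.8, -2.4]
width: 0.649
gripper_force: 40.0
```

```bash
python3 plan.py -1 "588 -203.7 19 20.5 1"
```

```text
now [ 588.  -204.    20.2] yaw 20.7 tilt 0.0 j [ 0.23  0.66  0.03  1.77 -0.03  0.71  2.21] t 38.6 w 0.649 F [-0.2 -0.8 -2.4]
0 0.05 0.1 0 -1
```

No contact yet, so A is inside the pocket. I'll lower it 1 mm, release it and retreat to the side.

Emit:
play_rows(
  increments="0 0 0.1 0 -1; 0 0 0 0 -1; 0 0 0 0 0.7; 0 0 0 0 0.7; 0 0 0 0 0.7",
)

```text
clock: 39.07
position: [0.5882, -0.2041, 0.0196]
ee_rot: [-0.565, 3.09, -0.0]
force: [-0.3, -0.7, -0.2]
width: 0.815
gripper_force: 0.0
```

Emit:
play_rows(
  increments="0 0 0 0 0.7; 0 0 -1 0 0.7; 0 0 -2.5 0 0.7; 0 0 -3 0 0.7; 0 0 -3 0 0.7",
)

```text
clock: 39.48
position: [0.5875, -0.2038, 0.1157]
ee_rot: [0.566, -3.089, -0.001]
force: [0.7, 0.3, 0.1]
width: 0.852
gripper_force: 0.0
```

Emit:
play_rows(
  increments="0 0 -3 0 0.7; 0 1.5 -1 0 0.7; 0 3 0 0 0.7; 0 3 0 0 0.7; 0 3 0 0 0.7",
)

```text
clock: 39.9
position: [0.5501, -0.1046, 0.155]
ee_rot: [-0.564, 3.089, -0.0]
force: [-1.0, 0.8, -0.5]
width: 0.851
gripper_force: 0.0
```

Emit:
play_rows(
  increments="0 3 0 0 0.7; 0 3 0 0 0.7; 0 3 0 0 0.7; 0 3 0 0 0.7; 0 3 0 0 0.7",
)

```text
clock: 40.32
position: [0.4966, 0.036, 0.1547]
ee_rot: [-0.566, 3.09, 0.0]
force: [1.0, -0.3, -0.1]
width: 0.85
gripper_force: 0.0
```

Emit:
play_rows(
  increments="0 3 0 0 0.7; 0 3 0 0 0.7; 0 3 0 0 0.7; 0 0 0 0 0.7; 0 0 0 0 0.7",
)

```text
clock: 40.73
position: [0.4649, 0.1206, 0.1547]
ee_rot: [-0.572, 3.089, 0.001]
force: [0.3, -1.3, 0.8]
width: 0.85
gripper_force: 0.0
```

```bash
python3 seat.py abcd; python3 plan.py 0.7 "541 240 150 15 3.5"
python3 - <<'E'
from h import *
p=shot("top","end"); cv2.imwrite('pics/end_c.png',cv2.resize(p["frame"][160:310,130:530,::-1],(800,300)))
for q in ("bms_board","flux_jar"):
    for r in cut_out(q,p)[:1]: print(q,r["point"],np.nanmedian(pts(p)[r["mask"]],0).round(3))
E
```

```text
a 32 [np.float64(30.1), np.float64(31.6), np.float64(31.5), np.float64(31.3), np.float64(31.2)] [np.float64(31.1), np.float64(31.6), np.float64(31.3)]
  fit (array([ 5.86647e+02, -2.03115e+02,  3.49000e-01]), np.float64(2.09))
b 30 [np.float64(26.5), np.float64(29.8), np.float64(15.3), np.float64(1.8), np.float64(1.6)] [np.float64(29.5), np.float64(29.7), np.float64(-15.4)]
  fit (array([ 4.65706e+02, -8.89790e+01,  4.16000e-01]), np.float64(1.45))
c 28 [np.float64(27.9), np.float64(27.9), np.float64(27.7), np.float64(27.6), np.float64(27.1)] [np.float64(27.9), np.float64(27.8), np.float64(25.5)]
  fit (array([ 4.20147e+02, -3.89863e+02, -1.83000e-01]), np.float64(3.56))
d 25 [np.float64(24.9), np.float64(25.0), np.float64(24.8), np.float64(24.5), np.float64(23.6)] [np.float64(24.6), np.float64(24.9), np.float64(24.3)]
  fit (array([ 4.31145e+02,  3.74783e+02, -2.53000e-01]), np.float64(2.13))
now [465.9 118.2 154.2] yaw 20.7 tilt 0.01 j [-0.31  0.29 -0.06  2.    0.02  0.85  1.55] t 41.2 w 0.85 F [ 0.1 -0.8  0.6]
0 0 0 5.5 0.7; -2.1 2 0.1 0 0.7; -2.1 2 0.1 0 0.7; -2.1 2 0.1 0 0.7; -2.1 2 0.1 0 0.7
-2.05 1.8 0 0 0.7
bms_board [206.6, 299.0] [0.598 0.064 0.007]
flux_jar [287.7, 424.7] [ 0.413 -0.226  0.028]
```

View pics/end_c.png

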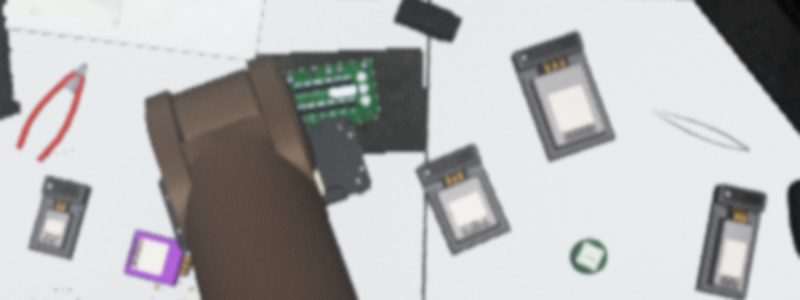

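All four packs show in their pockets, at A (568,105), B (470,210), C (735,250) and D (55,230). The jar and board are where they were. B's averages include depth outliers, so I'll recheck it with medians.

```bash
sed -i 's/np.nanmean(\[pts/np.nanmedian([pts/; s/\.mean()\.round/.__array__()[:].tolist().__len__() and 0/' seat.py
python3 - <<'E'
from ov import *
import json
F=json.load(open('fit.json')); P=np.nanmedian([pts(shot("top")) for _ in range(10)],0); q=P.reshape(-1,3)*1000; q=q[np.isfinite(q).all(1)]
for k in 'abcd':
    L=loc(q[:,:2],F['C'][k]); D=DIM[k]; m=(abs(L[:,0])<D[0]/2-5)&(abs(L[:,1])<D[1]/2-5); z=q[m,2]; A=np.c_[L[m],np.ones(m.sum())]
    ok=abs(z-np.median(z))<6; s=np.linalg.lstsq(A[ok],z[ok],rcond=None)[0]
    print(k,8+D[2],np.median(z).round(1),ok.sum(),(~ok).sum(),"slopes",s[:2].round(3))
E
```

```text
a 32 31.5 701 0 slopes [-0.002  0.001]
b 30 29.6 411 7 slopes [0.001 0.012]
c 28 27.8 309 0 slopes [-0.004 -0.002]
d 25 24.8 105 0 slopes [ 0.006 -0.016]
```

```bash
python3 -c "
from cell import job; print(job.sign_off())"
```

```text
the job is handed in; nothing more can be done
None
```

All four packs measured flat and fully down in their own chargers, noses toward the contact heads. The jar and board were left standing, nothing tipped, and I handed the job in at about 42 s; the sign-off returned no verdict.

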